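Close the mould press with its loose crank

TASK

Fit the loose crank onto the square end of the mould press's screw without forcing it, and wind it clockwise (seen from above) until the rubber-faced platen grips the wooden mould firmly, without over-tightening and crushing it. Then lift the crank straight off and lay it flat back on the grey rubber mat, without dropping it, leaving the mould clamped and everything else on the bench where it stands.

Things in the scene. Friction and masses are not known exactly. Their poses are not given: they have to be found in the camera images.
- crank_hub (a point): Mid-point of the hub of the bare steel crank, 20 mm above the crank's underside, on the hole's axis. Hub: upright square block 32 x 32 mm, 40 mm high, with a square hole right through from below, 17.6 mm wide, parallel to the hub's sides. A flat arm, 24 mm wide, 10 mm thick, runs from the hub's foot along +x to 104 mm from the axis; z up. Starts lying flat on the grey mat, handle upright.
- crank_handle (a point): Middle of the crank's upright round wooden handle, 90 mm from the hub's axis along the arm (+x), 42 mm above the crank's underside. 24 mm thick, 58 mm high (13 to 71 mm above the underside). It spins freely on its pin, so it can be carried round without turning the hand; on the screw it goes round a circle of 90 mm radius about the screw's axis.
- screw_top (a point): Centre of the flat top of the press screw's upright square end, 229 mm above the bench at the start. Square: 16 mm wide, 34 mm high above a round shoulder of 34 mm diameter; its top 4 mm taper to 11 mm. x and y are square to its flats, z up; it turns and sinks with the screw. The crank is home with its underside on the shoulder (crank_hub then 14 mm below this point).
- platen: Iron platen 150 x 150 x 13 mm, rubber-faced below; origin mid-underside, z up. Sinks with the screw onto a wooden mould on packing of unknown thickness: 7 to 20 mm (1.7 to 5 rad) free travel, to be felt. Turning free takes 6 N at the handle (part of it stays when held still); the mould adds 16 N per rad. Firm: 3 N added (60 N on the mould); aim for 5 to 8; 14 N added (320 N) crushes it.
- mat: Grey ribbed rubber mat for the crank, 260 (x) x 180 (y) x 6 mm, fixed flat on the bench to the left or the right of the press; origin at the centre of its underside, z up.
- crank: The same crank as a whole, about 0.43 kg (varies): origin on the hub's axis at the underside, x along the arm, z up. It fits the screw in any of four positions, with 0.8 mm of play on each side and about 5 degrees of slack. Let fall freely at 0.5 m/s or more (from 13 mm or higher) it counts as dropped.
- screw: The press screw: origin on its axis at the shoulder, 34 mm below screw_top, z up. Clockwise seen from above it goes down, 4 mm per radian; it stays where left. Column nuts of the green press reach 161 mm above the bench, 103 mm from the axis, just below the crank's sweep. More than 45 N between crank and screw while the crank is over 10 mm from home is forcing it.
- doll: Bystander: cream-white moulded figure 169 mm high on the wooden pallet; origin under its base. Leave alone.
- mug: Bystander: aluminium mug 85 mm high, 72 mm wide, on the pallet; origin under its base. Leave alone.
- tall_mould: Bystander: dark tied wooden mould 85 x 85 x 160 mm standing at the back; origin under its base. Leave alone.
- squat_mould: Bystander: dark tied wooden mould 90 x 100 x 95 mm at the back; origin under its base. Leave alone.
- mallet: Bystander: wooden mallet 240 mm long lying on the pallet; origin under its middle, x towards its head. Leave alone.
- mould_half: Bystander: dark wooden mould half 120 x 60 x 22 mm lying behind the press; origin under its middle. Leave alone.
Things that resemble listed ones, but are neither listed nor needed, are in the scene too. There is more than one size of the crank; the job needs the middle-sized.

How it is judged:
By the outcome, as a careful person would: the job done as asked, in the order asked, and still so for the second after the job is handed in, with the robot touching nothing.
It also fails if it takes over 72 s, if anything falls off the work surface, if the arm or the gripper's body presses on something with over 40 N, if the wrist force passes 120 N, or if a joint passes its speed limit or range.

ROBOT

A 6-joint arm with a two-finger parallel gripper is mounted at the origin on the work surface. World frame = base frame: x ahead of the robot, y to its left, z up, the work surface at z = 0. Lengths are in m, angles in degrees, forces in N, time in s.
With the tool pointing down it reaches from about 0.4 to 0.825 m from the base axis. Payload 7 kg.
Tool frame: the origin (TCP) lies between the finger pads; the fingertips stand ctrl.tip_extent ahead of it and the grasp point (between the pads) lies 2 mm behind it (ctrl.tip_extent is the distance from the TCP to the fingertips, in m); z points along the fingers, y is the direction in which the jaws open and shut (so a half turn about z gives the same grasp; the last joint's range is limited). The gripper opens to 88 mm and grips with 3 to 60 N. Pads are 19 mm wide; open, the fingers measure 130 mm over their backs; the gripper's body (78 mm by 193 mm) begins 47 mm behind the grasp point.
Start: joints at [-47.321, 20.546, 0.682, 0, -70.136, -16.507], TCP at [0.298, -0.606, 0.244] pointing down, gripper open.
Joint ranges: [-176.03, 176.03], [-82.01, 121.73], [-58.28, 71.71], [-173.87, 95.51], [-174.79, -0.11], [-173.66, 173.66]. Speed limits (degrees/s): [136.94, 136.94, 172.46, 180, 180, 180].

INTERFACE

Orientations are given as [roll, pitch, yaw] about the fixed x, y, z axes, in that order (R = Rz(yaw) Ry(pitch) Rx(roll)).
In Python, from plant import ctrl gives the robot as it stands.
- The arm moves only by the shell command python3 -m handwheel 'ROWS' [OPENING]. ROWS is JSON, a list of rows, each a list of 6 numbers: the shift along the tool's x, y, z in m, then the turn, a rotation vector about the tool's x, y, z in rad. In form: [[dx, dy, dz, ax, ay, az], ...]. A call has 1 to 8 rows; each row is the pose to reach, as a shift and turn from the pose commanded when the call began, along the tool's axes at that moment; what a row does not reach only later rows make up. A row lasts 1/8 s, in which the tool goes at most 62.5 mm and 10.7 degrees, less where a joint would pass 70% of its speed; a pose out of reach is approached as far as the arm can. A call with a gripper value outside its range is refused whole. OPENING is the closure, from -1 (fully open) to 1 (shut), so that 0 is half open, set as the call begins (- or left out, the last holds). The fingers move at their own pace and stop on an object; the grip force is fixed at half the most. Time passes only in rows, so rows that repeat a pose let the fingers close. It gives the time, the measured TCP pose, the force and the opening at its end, in the units of the state.
- ctrl.get_obs(): the state, without advancing time (a new reading comes with each control period).
- ctrl.snapshot(name): name is "scene" or "top" or "wrist"; returns a dict with "img" (480x640x3 uint8, blue, green, red), "fx", "fy", "cx", "cy" (pixels), "R" (3x3) and "t" (3): a world point X has camera coordinates R X + t. Camera axes: x right, y down, z forward; pixel columns grow to the right and rows downward; lengths in m; the calibration is good to about 2 mm. The wrist camera is an equidistant fisheye: a pixel r from the principal point sees the ray r / f radians off the axis. A picture is of the moment at which its call begins. There is no depth.
- ctrl.close_job(): hands the job in, once; it reports no verdict.
The state is a dict: "clock": time; "joint_pos": joint angles; "qvel": joint speeds; "tau": joint torques, N m; "tool_pos": TCP position; "orientation": TCP orientation; "force": force on the tool from outside, world axes, zero at the start; "moment": the same for the moment, N m; "opening": finger opening in m.
Only numpy, scipy, OpenCV 4.12 (cv2) and the standard library are available. Lean on these libraries where they do the work, as an engineer would, in place of code of your own. Each camera call takes 0.05 s, during which the arm holds its last target.

## Working session

There is one attempt and no reset: what is moved stays moved. The work goes in short steps, Python scripts to look and compute and a shell command to move; the robot and the scene stay as the last step left them, time stands still between calls to the robot, and variables do not carry over. Pictures are saved under pics/ and viewed, and the job is handed in when it is done.

```bash
ls; mkdir -p pics
python3 - <<'E'
from plant import ctrl
import cv2
print(ctrl.get_obs(), ctrl.tip_extent)
for n in ("scene","top","wrist"):
    s=ctrl.snapshot(n); cv2.imwrite(f"pics/{n}0.png",s["img"]); print(n,s["fx"],s["fy"],s["cx"],s["cy"],s["R"],s["t"])
E
```

```text
pics
{'clock': 0.0, 'joint_pos': array([-4.73198376e+01,  2.05916834e+01,  6.33509129e-01, -2.15951998e-02,
       -7.01369842e+01, -1.65074185e+01]), 'qvel': array([-0.04301004,  0.06113198,  0.01869463, -0.03253015,  0.00770998,
       -0.06302381]), 'tau': array([-1.84200426e-04, -5.82722247e+01,  2.93054473e+01,  6.99724987e+00,
        6.84153638e-03, -1.90401124e-04]), 'tool_pos': array([ 0.29750663, -0.60537052,  0.24261323]), 'orientation': array([ 1.79902995e+02, -7.57703555e-03, -1.53834604e+02]), 'force': array([-0.24073923, -0.06675056, -0.75967336]), 'moment': array([ 0.02370395,  0.02053532, -0.08966227]), 'opening': 0.08778646181392309} 0.017
scene 475.4602830416573 475.4602830416573 323.61589182877776 234.18381711764314 [[ 0.86949914  0.49376264 -0.01302692]
 [ 0.33911726 -0.61593412 -0.71107288]
 [-0.35912494  0.61385961 -0.70299762]] [-0.43218856 -0.15514872  1.54464307]
top 493.5055797082963 493.5055797082963 320.00773822924054 240.33738183014412 [[ 0.0285469  -0.99959158 -0.00132067]
 [-0.97890148 -0.02768854 -0.20244811]
 [ 0.20232886  0.00707207 -0.9792921 ]] [-0.14193478  0.57908679  1.62305012]
wrist 371.64829954431775 371.64829954431775 317.01165012955147 241.28529736170307 [[-4.40678449e-01  8.97664820e-01  6.12102464e-04]
 [ 8.57641700e-01  4.20828905e-01  2.95556672e-01]
 [ 2.65053236e-01  1.30770420e-01 -9.55325012e-01]] [ 0.67390079 -0.03672616  0.39132663]
```

View pics/scene0.png

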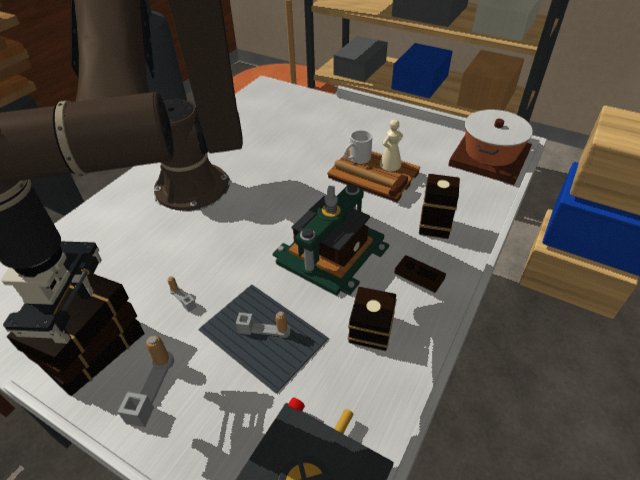

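View pics/top0.png

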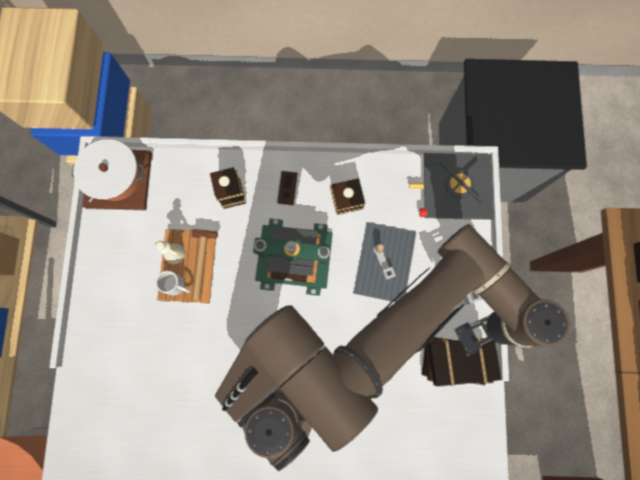

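View pics/wrist0.png

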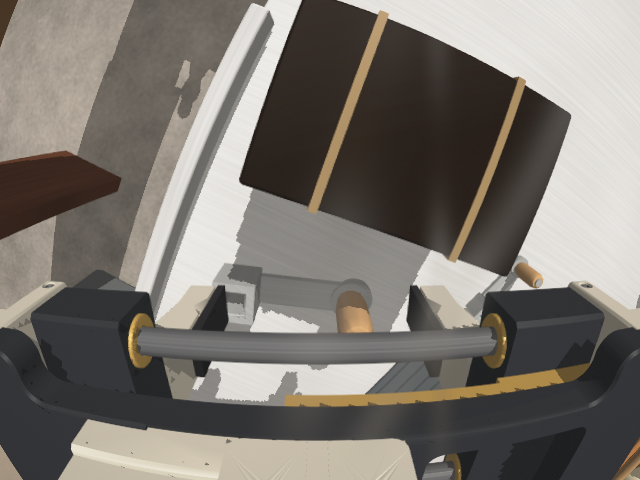

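The scene view shows the middle-sized crank on the mat, with its hub near (245,322) and its handle near (281,321). The press screw is near (331,200). The large and small decoy cranks lie off the mat. I'll zoom in to measure.

```bash
cat > h.py <<'E'
import numpy as np, cv2
from scipy.spatial.transform import Rotation as Ro
from plant import ctrl
def ray(s,u,v,fish=False):
    x=(u-s["cx"])/s["fx"]; y=(v-s["cy"])/s["fy"]
    if fish:
        r=np.hypot(x,y); d=np.array([np.sin(r)*x/max(r,1e-9),np.sin(r)*y/max(r,1e-9),np.cos(r)])
    else: d=np.array([x,y,1.])
    R=np.array(s["R"]);t=np.array(s["t"])
    d=R.T@d; return -R.T@t, d/np.linalg.norm(d)
def onz(s,u,v,z,fish=False):
    o,d=ray(s,u,v,fish); return o+d*(z-o[2])/d[2]
def proj(s,X,fish=False):
    p=np.array(s["R"])@np.array(X)+np.array(s["t"])
    if fish:
        th=np.arctan2(np.hypot(p[0],p[1]),p[2]); k=th/np.hypot(p[0],p[1])
        return np.array([s["cx"]+s["fx"]*k*p[0],s["cy"]+s["fy"]*k*p[1]])
    return np.array([s["cx"]+s["fx"]*p[0]/p[2],s["cy"]+s["fy"]*p[1]/p[2]])
def tri(rs):
    A=0;b=0
    for o,d in rs:
        P=np.eye(3)-np.outer(d,d);A=A+P;b=b+P@o
    return np.linalg.solve(A,b)
def crop(img,x,y,w,h,k,f):
    cv2.imwrite(f,cv2.resize(img[y:y+h,x:x+w],None,fx=k,fy=k,interpolation=cv2.INTER_CUBIC))
E
python3 - <<'E'
from h import *
import cv2
a=cv2.imread("pics/scene0.png");b=cv2.imread("pics/top0.png")
crop(a,190,270,150,112,5,"pics/c1.png");crop(a,270,170,120,90,6,"pics/c2.png")
t1=cv2.resize(b[210:310,350:450],None,fx=4,fy=4,interpolation=2);t2=cv2.resize(b[210:310,240:340],None,fx=4,fy=4,interpolation=2)
cv2.imwrite("pics/c3.png",np.hstack([t1,t2]))
E
```

```text
(no output)
```

View pics/c1.png

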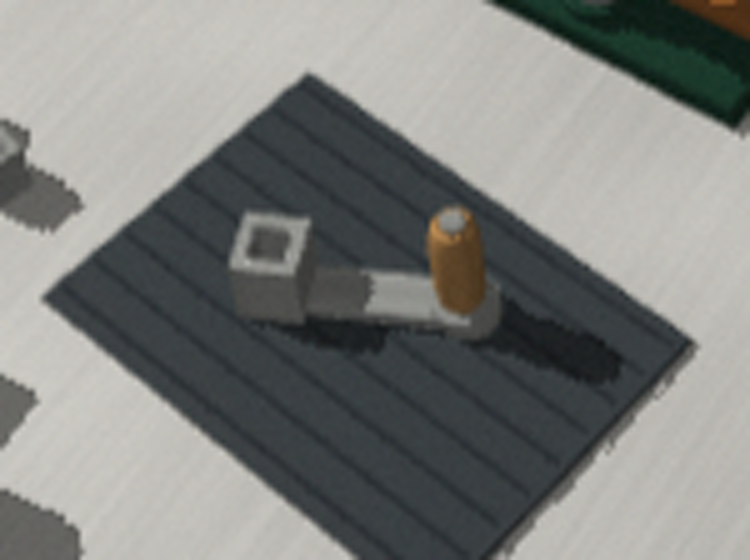

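View pics/c2.png

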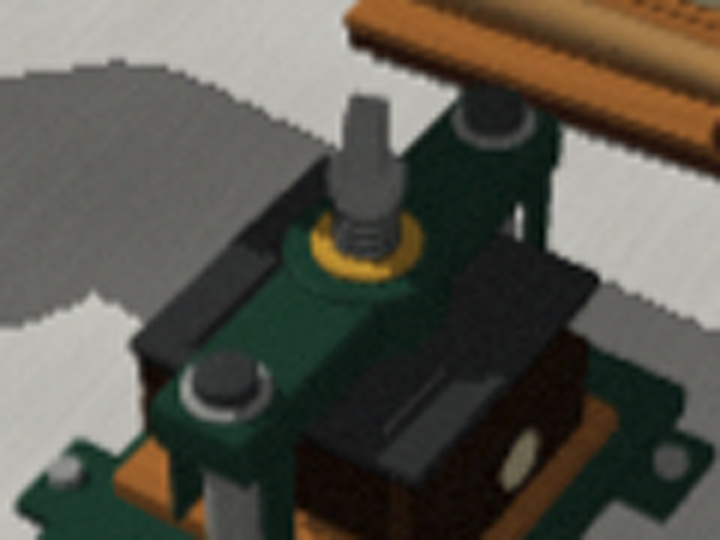

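View pics/c3.png

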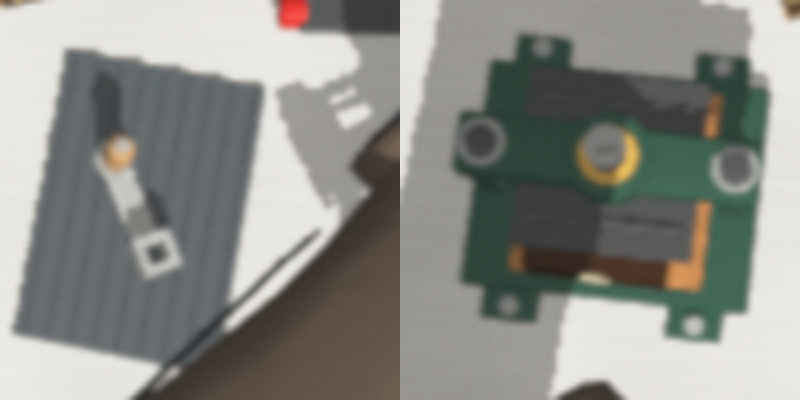

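Run:
```python
from h import *
S=ctrl.snapshot("scene");T=ctrl.snapshot("top")
for n,a,b,z in (("hub",(244,318.6),(389.3,273),.046),("han",(280.6,314),(380.5,246.3),.077),("screw",(331.7,186.9),(290.5,246.75),.229),
  ("nutL",(307.8,232.8),(355/4+335-0,252),.161)):
    print(n,onz(S,*a,z),onz(T,*b,z),tri([ray(S,*a),ray(T,*b)]))
o=ctrl.get_obs();print(o['tool_pos'],o['orientation'])
```

```text
hub [ 0.48654703 -0.35913187  0.046     ] [ 0.47925682 -0.36328153  0.046     ] [ 0.48239068 -0.36072258  0.0434139 ]
han [ 0.56898597 -0.32387442  0.077     ] [ 0.56448002 -0.32947592  0.077     ] [ 0.56691448 -0.32693532  0.07783158]
screw [ 0.54024691 -0.02968062  0.229     ] [ 0.52528772 -0.03728138  0.229     ] [ 0.53258516 -0.03203555  0.22513351]
nutL [ 0.53386478 -0.13837142  0.161     ] [ 0.53329873 -0.45715869  0.161     ] [ 0.57138492 -0.36411387  0.36030791]
[ 0.29760321 -0.60561433  0.24313327] [ 1.79955598e+02 -5.00404635e-03 -1.53831590e+02]
```

```bash
cat >> h.py <<'E'
def go(p,yaw=None,rp=(180,0)):
    """shift/turn in current tool axes to reach p with tool down"""
    o=ctrl.get_obs(); R0=Ro.from_euler('xyz',o['orientation'],degrees=True)
    d=R0.inv().apply(np.array(p)-o['tool_pos'])
    r=np.zeros(3)
    if yaw is not None: r=(R0.inv()*Ro.from_euler('xyz',[*rp,yaw],degrees=True)).as_rotvec()
    print("pos",o['tool_pos'].round(4),"rpy",o['orientation'].round(2),"F",o['force'].round(2),"M",o['moment'].round(2),"t",round(o['clock'],2),"open",round(o['opening'],4))
    print("shift",d.round(4),"turn",r.round(4))
E
python3 - <<'E'
from h import *
W=ctrl.snapshot("wrist");R=np.array(W["R"]);C=-R.T@W["t"]
o=ctrl.get_obs();R0=Ro.from_euler('xyz',o['orientation'],degrees=True)
print("cam in tool",R0.inv().apply(C-o['tool_pos']),"axis",R0.inv().apply(R[2]))
go([.483,-.361,.20],-158)
E
```

```text
cam in tool [ 0.08088228  0.00070685 -0.14146623] axis [-2.95669216e-01 -8.15930087e-04  9.55290034e-01]
pos [ 0.2976 -0.6056  0.2432] rpy [ 179.96   -0.   -153.83] F [-0.6  -0.09 -0.12] M [-0.07  0.02 -0.03] t 0.3 open 0.0874
shift [-0.2743  0.1378  0.0433] turn [ 0.0006 -0.0001  0.0728]
```

```bash
python3 -m handwheel '[[-0.04,0.02,0.006,0,0,0.01],[-0.09,0.045,0.013,0,0,0.025],[-0.14,0.07,0.02,0,0,0.04],[-0.19,0.095,0.028,0,0,0.055],[-0.24,0.12,0.036,0,0,0.067],[-0.2743,0.1378,0.0433,0,0,0.0728],[-0.2743,0.1378,0.0433,0,0,0.0728]]' -1
python3 - <<'E'
from h import *
W=ctrl.snapshot("wrist");cv2.imwrite("pics/w1.png",W["img"]);T=ctrl.snapshot("top");cv2.imwrite("pics/t1.png",T["img"]);crop(T["img"],240,190,160,120,5,"pics/t1c.png")
go([.483,-.361,.20],-158)
E
```

```text
clock: 1.18
tool_pos: [0.4843, -0.3589, 0.1997]
orientation: [180.0, -0.0, -157.8]
force: [-0.2, -1.0, -0.2]
opening: 0.0876
pos [ 0.4833 -0.3609  0.2003] rpy [-1.8000e+02 -1.0000e-02 -1.5792e+02] F [0.32 0.02 0.18] M [-0.    0.05  0.  ] t 1.27 open 0.0873
shift [ 0.0003 -0.      0.0003] turn [-0.     -0.0002  0.0014]
```

View pics/w1.png

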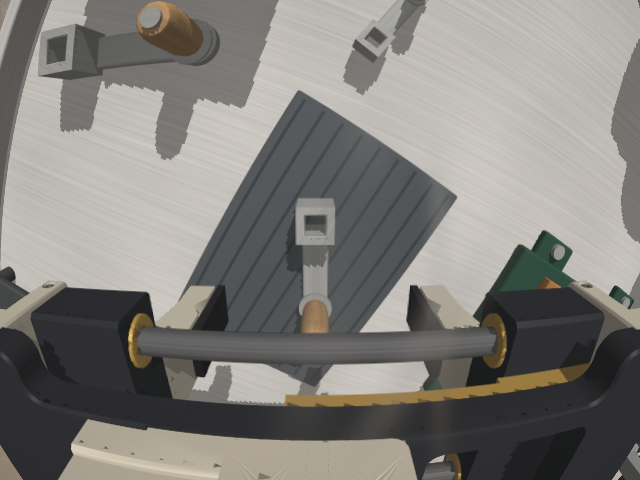

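View pics/t1c.png

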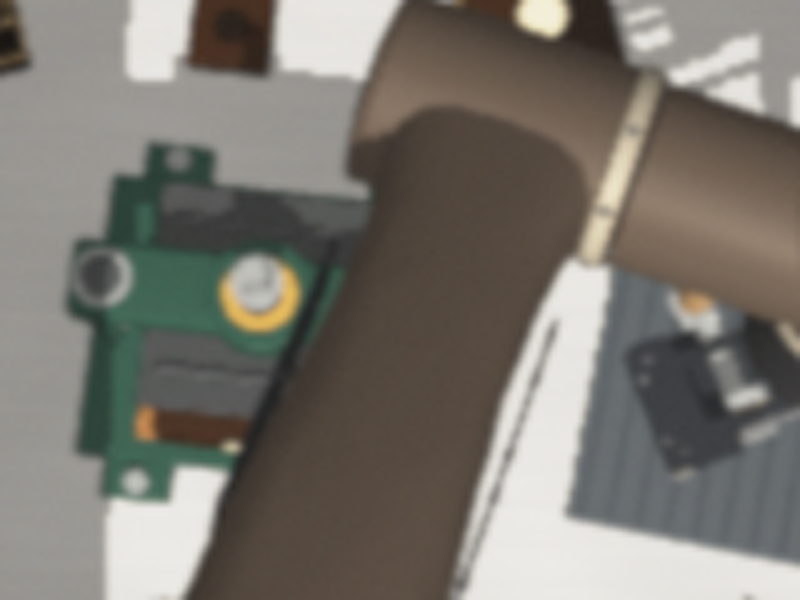

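The wrist view shows the hub's top face with corners near (298,200), (334,200), (335,244) and (296,244). The arm runs straight down the image, almost in line with the tool.

Run:
```python
from h import *
a=cv2.imread("pics/w1.png");crop(a,270,180,100,75,8,"pics/w1c.png")
```

```text
(no output)
```

View pics/w1c.png

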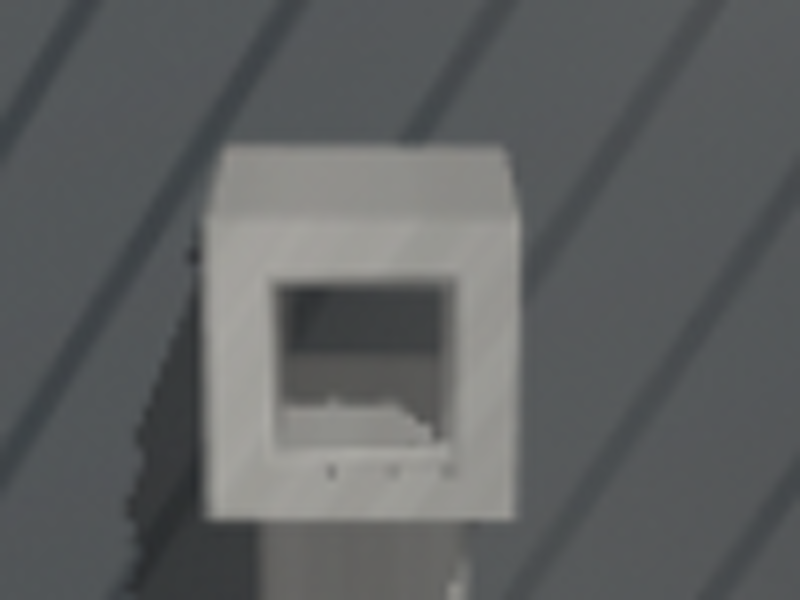

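Run:
```python
from h import *
W=ctrl.snapshot("wrist")
P=[onz(W,270+x/8-.4,180+y/8-.4,.046,True) for x,y in((205,220),(520,220),(518,520),(207,520))]
c=np.mean(P,0);print(c);
d=[P[i]-P[i-1] for i in range(4)];print([np.linalg.norm(v) for v in d],[np.degrees(np.arctan2(v[1],v[0])) for v in d])
ang=np.radians(22);print("jaw axis offset",)
go([c[0],c[1],.030],None)
```

```text
[ 0.48151463 -0.36306636  0.046     ]
[np.float64(0.032013453548853904), np.float64(0.032023349275115735), np.float64(0.03199699505272841), np.float64(0.03251787848374853)] [np.float64(-158.47564411845744), np.float64(112.0446121427067), np.float64(22.409625329217352), np.float64(-67.9275696439094)]
jaw axis offset
pos [ 0.483  -0.3614  0.2005] rpy [-179.99   -0.   -157.99] F [0.36 0.4  0.72] M [-0.04 -0.03  0.01] t 1.32 open 0.0877
shift [ 0.002  -0.001   0.1705] turn [0. 0. 0.]
```

```bash
python3 -m handwheel '[[0.002,-0.001,0.05,0,0,0],[0.002,-0.001,0.10,0,0,0],[0.002,-0.001,0.14,0,0,0],[0.002,-0.001,0.165,0,0,0],[0.002,-0.001,0.1715,0,0,0],[0.002,-0.001,0.1715,0,0,0]]' -1
python3 -m handwheel '[[0,0,0,0,0,0],[0,0,0,0,0,0],[0,0,0,0,0,0],[0,0,0,0,0,0],[0,0,0,0,0,0],[0,0,0,0,0,0],[0,0,0,0,0,0],[0,0,0,0,0,0]]' 1
python3 - <<'E'
from h import *
go([.4815,-.363,.029],-158)
E
```

```text
clock: 2.08
tool_pos: [0.4815, -0.3636, 0.0292]
orientation: [-180.0, -0.0, -158.0]
force: [-0.1, -0.1, 1.1]
opening: 0.0875
clock: 3.08
tool_pos: [0.4814, -0.3627, 0.0287]
orientation: [180.0, -0.0, -158.0]
force: [-0.7, 1.4, 0.5]
opening: 0.0318
pos [ 0.4814 -0.3627  0.0287] rpy [ 1.7998e+02 -1.0000e-02 -1.5800e+02] F [-0.69  1.39  0.49] M [0.55 0.19 0.05] t 3.08 open 0.0318
shift [ 0.0001 -0.0003 -0.0003] turn [ 0.0003 -0.0002 -0.    ]
```

```bash
python3 -m handwheel '[[0,0,-0.005,0,0,0],[0,0,-0.02,0,0,0],[0,0,-0.05,0,0,0],[0,0,-0.09,0,0,0],[0,0,-0.14,0,0,0],[0,0,-0.19,0,0,0],[0,0,-0.24,0,0,0],[0,0,-0.26,0,0,0]]'
python3 - <<'E'
from h import *
W=ctrl.snapshot("wrist");cv2.imwrite("pics/w2.png",W["img"])
S=ctrl.snapshot("scene");cv2.imwrite("pics/s2.png",S["img"])
go([.626,.005,.29],-158)
E
```

```text
clock: 4.08
tool_pos: [0.4821, -0.3633, 0.2936]
orientation: [-179.8, 0.2, -158.0]
force: [0.3, 0.4, -4.1]
opening: 0.0322
pos [ 0.4823 -0.3633  0.2926] rpy [-179.76    0.23 -157.99] F [ 0.08  0.08 -3.81] M [-0.06  0.07  0.04] t 4.17 open 0.032
shift [-0.2713  0.2876  0.0025] turn [-0.0042  0.004   0.0001]
```

View pics/w2.png

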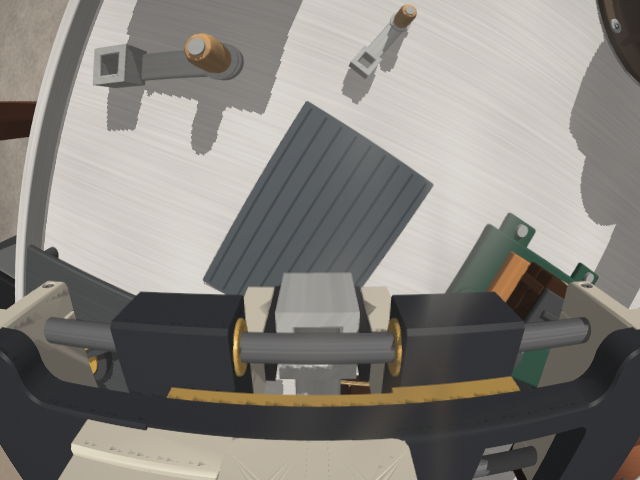

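View pics/s2.png

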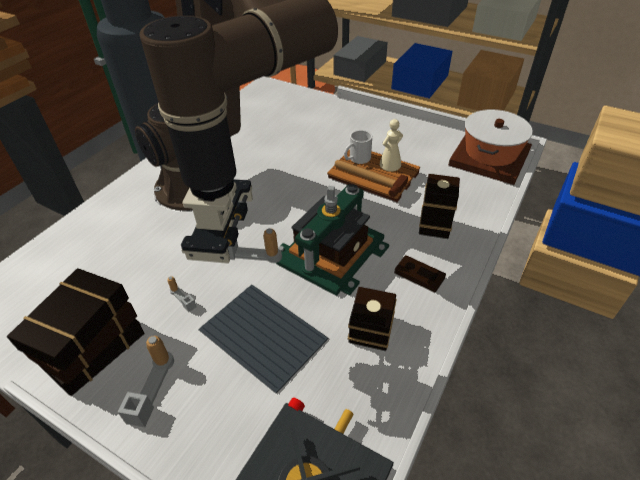

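```bash
python3 -m handwheel '[[-0.02,0.021,0,0,0,0],[-0.06,0.063,0,0,0,0],[-0.10,0.105,0,0,0,0],[-0.14,0.148,0,0,0,0],[-0.18,0.19,0,0,0,0],[-0.22,0.233,0,0,0,0],[-0.26,0.275,0,0,0,0],[-0.271,0.287,0,0,0,0]]'
python3 -m handwheel '[[0,0,0,0,0,0],[0,0,0,0,0,0]]'
python3 - <<'E'
from h import *
W=ctrl.snapshot("wrist");cv2.imwrite("pics/w3.png",W["img"])
go([.626,.005,.29],-158)
E
```

```text
clock: 5.18
tool_pos: [0.6254, 0.008, 0.2867]
orientation: [179.9, -0.1, -157.8]
force: [-1.0, -1.0, -3.7]
opening: 0.0315
clock: 5.42
tool_pos: [0.6246, 0.004, 0.2881]
orientation: [180.0, -0.1, -158.0]
force: [-0.1, 0.4, -3.7]
opening: 0.0319
pos [0.6247 0.0037 0.2884] rpy [ 1.7999e+02 -5.0000e-02 -1.5806e+02] F [ 0.74 -0.48 -3.62] M [-0.07  0.11 -0.  ] t 5.47 open 0.032
shift [-0.0016  0.0007 -0.0016] turn [ 0.0001 -0.0009 -0.0011]
```

View pics/w3.png

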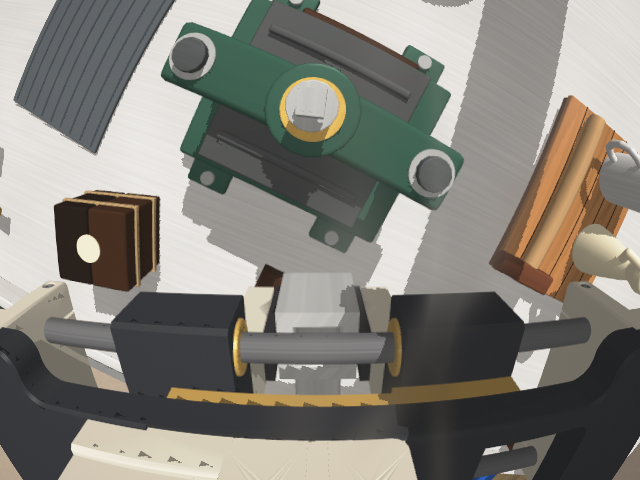

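Run:
```python
from h import *
a=cv2.imread("pics/w3.png");a=cv2.convertScaleAbs(a,alpha=1.0)
b=cv2.resize(a[65:145,265:365],None,fx=8,fy=8,interpolation=2).astype(float)
b=np.clip((b-110)*2.2,0,255).astype(np.uint8);cv2.imwrite("pics/w3c.png",b[:600])
```

```text
(no output)
```

View pics/w3c.png

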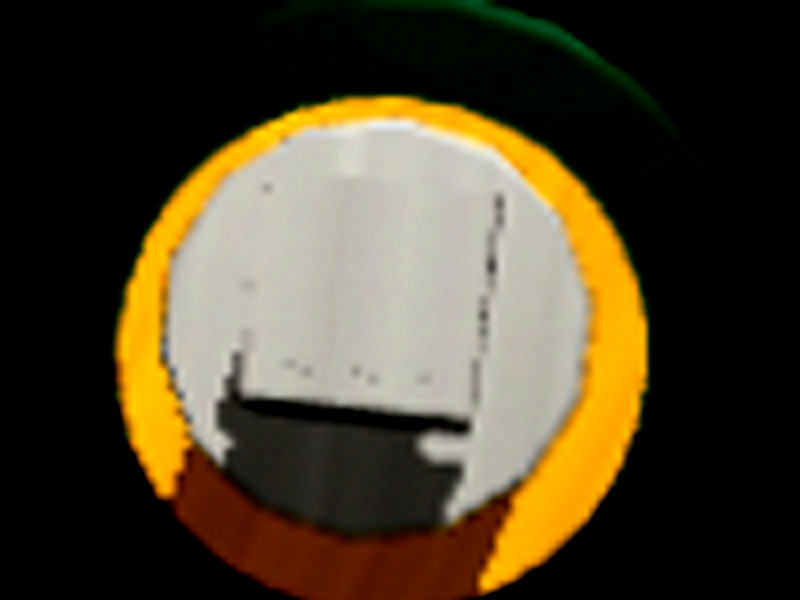

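Run:
```python
from h import *
a=cv2.imread("pics/w3.png");g=cv2.cvtColor(a,cv2.COLOR_BGR2GRAY)
c=g[75:140,280:345];print(np.percentile(c,[5,25,50,75,95]))
b=cv2.resize(c,None,fx=9,fy=9,interpolation=2).astype(float)
b=np.clip((b-175)*6,0,255).astype(np.uint8);cv2.imwrite("pics/w3d.png",b)
```

```text
[ 90. 122. 189. 197. 201.]
```

View pics/w3d.png

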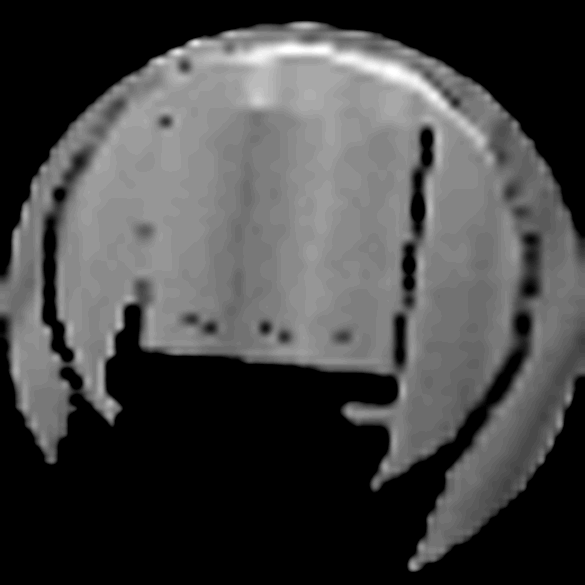

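Run:
```python
from h import *
W=ctrl.snapshot("wrist")
for z in(.225,):
  P=[onz(W,280+(x+.5)/9-.5,75+(y+.5)/9-.5,z,True) for x,y in((143,348),(398,372),(427,130),(165,122))]
  d=[P[(i+1)%4]-P[i] for i in range(4)];print(np.round(P,4),[np.linalg.norm(v).round(4) for v in d],[np.degrees(np.arctan2(v[1],v[0])).round(1) for v in d])
a=np.radians(22+0)
# yellow ring & shoulder edges: gold ring centre check
for yaw in (-158,):
  pass
# model overlay: fit centre and yaw with known pts on bottom edge and right edge
from scipy.optimize import least_squares
img=cv2.imread("pics/w3.png")
def model(p):
    c,s=np.cos(p[2]),np.sin(p[2]);out=[]
    for h,z in((.008,.225),(.0055,.229)):
        out.append([proj(W,[p[0]+c*x-s*y,p[1]+s*x+c*y,z],True) for x,y in((h,h),(-h,h),(-h,-h),(h,-h))])
    return out
# bottom edge endpoints BL,BR observed
def f(p):
    m=np.array(model(p)[0]); obs=np.array([[280+(x+.5)/9-.5,75+(y+.5)/9-.5] for x,y in((143,348),(398,372))])
    r=[]
    for o in obs: r.extend(m[np.argmin(((m-o)**2).sum(1))]-o)
    # right edge point
    return r
best=None
for y0 in np.radians([0,15,30,45,60,75]):
    q=least_squares(f,[np.mean([v[0] for v in P]),np.mean([v[1] for v in P]),y0])
    if best is None or q.cost<best.cost: best=q
print(best.x,np.degrees(best.x[2]),best.cost)
big=cv2.resize(img[75:140,280:345],None,fx=9,fy=9,interpolation=2)
big=np.clip((big.astype(float)-60)*1.4,0,255).astype(np.uint8)
for m,col in zip(model(best.x),((0,0,255),(255,0,0))):
    pts=np.array([[(u-280+.5)*9-.5,(v-75+.5)*9-.5] for u,v in m],int);cv2.polylines(big,[pts],True,col,1)
cv2.imwrite("pics/w3e.png",big)
```

```text
[[ 0.5453 -0.0404  0.225 ]
 [ 0.541  -0.0255  0.225 ]
 [ 0.5265 -0.0295  0.225 ]
 [ 0.5319 -0.0443  0.225 ]] [np.float64(0.0154), np.float64(0.015), np.float64(0.0157), np.float64(0.014)] [np.float64(106.2), np.float64(-164.7), np.float64(-70.1), np.float64(16.3)]
[ 0.53548321 -0.03518793  0.28205719] 16.16068661718262 0.27093018978890826
```

View pics/w3e.png

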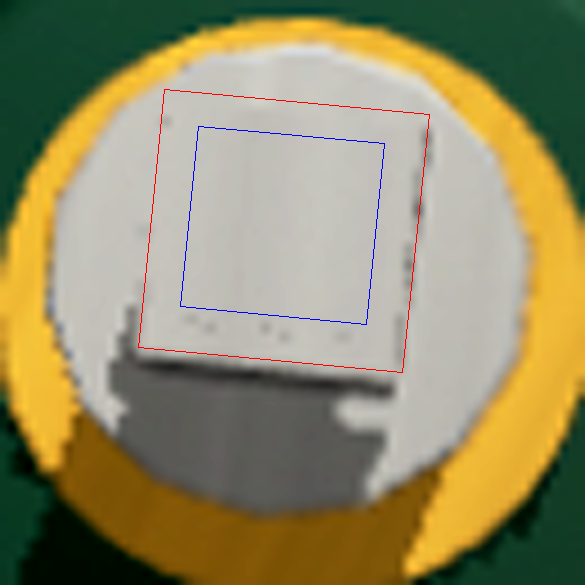

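Run:
```python
from h import *
W=ctrl.snapshot("wrist");o=ctrl.get_obs();R0=Ro.from_euler('xyz',o['orientation'],degrees=True)
img=W["img"];big=cv2.resize(img[260:410,250:390],None,fx=5,fy=5,interpolation=2)[:600]
def pt(x,y,z): # z above underside
    X=o['tool_pos']+R0.apply([x,y,0.023-z]); u=proj(W,X,True); return [int((u[0]-250+.5)*5-.5),int((u[1]-260+.5)*5-.5)]
h=.016
for z,c in((0,(0,0,255)),(.04,(255,0,0))):
    cv2.polylines(big,[np.array([pt(h,h,z),pt(-h,h,z),pt(-h,-h,z),pt(h,-h,z)])],True,c,1)
q=.0088;cv2.polylines(big,[np.array([pt(q,q,.04),pt(-q,q,.04),pt(-q,-q,.04),pt(q,-q,.04)])],True,(0,255,0),1)
cv2.imwrite("pics/w3f.png",big)
```

```text
(no output)
```

View pics/w3f.png

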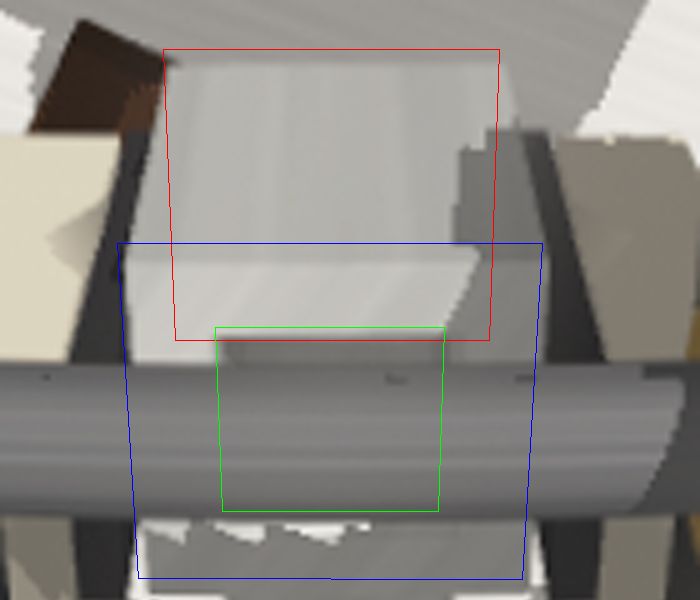

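Run:
```python
from h import *
from scipy.optimize import least_squares
W=ctrl.snapshot("wrist");o=ctrl.get_obs();R0=Ro.from_euler('xyz',o['orientation'],degrees=True)
def pr(x,y,z,p): 
    a=p[3] if len(p)>3 else 0
    X=o['tool_pos']+R0.apply([p[0]+x*np.cos(a)-y*np.sin(a),p[1]+x*np.sin(a)+y*np.cos(a),0.023-z+p[2]]); return proj(W,X,True)
h=.016;q=.0088
def f(p):
    tx=lambda v:250+(v+.5)/5-.5
    ty=lambda v:260+(v+.5)/5-.5
    # corners of the top front: left (125,260), right(548,258); bottom front left (165,60) right (505,60); hole front edge (218..445,338)
    L=[]
    for x,y,z,u,v in((h,-1,.04,126,260),(h,1,.04,548,258),(h,-1,0,165,60),(h,1,0,505,62)):
        best=min((pr(x,s*h,z,p)-[tx(u),ty(v)] for s in(-1,1)),key=np.linalg.norm);L+=list(best)
    m=pr(q,0,.04,p);L.append(m[1]-ty(338))
    return L
for n in(3,4):
    r=least_squares(f,np.zeros(n));print(r.x,np.round(r.fun,2))
go([0.5355,-.0352,.27],16.2+180)
```

```text
[-0.00099924  0.00038078 -0.00031967] [-0.39 -0.5  -0.07 -0.09  0.73  0.2  -0.15 -0.2   0.6 ]
[-0.00099919  0.00039121 -0.00031977 -0.00068661] [-0.39 -0.48 -0.07 -0.11  0.73  0.22 -0.15 -0.22  0.6 ]
pos [0.6251 0.0037 0.2889] rpy [-1.8000e+02  1.0000e-02 -1.5808e+02] F [ 1.07  0.4  -2.99] M [-0.05  0.12 -0.06] t 5.62 open 0.032
shift [ 0.0976 -0.0027  0.0189] turn [-0.      0.0002  0.0998]
```

```bash
python3 - <<'E'
from h import *
go([0.5347,-.0359,.265],196.2)
E
python3 -m handwheel '[[0.02,0,0,0,0,0.02],[0.05,-0.001,0.004,0,0,0.05],[0.075,-0.002,0.01,0,0,0.075],[0.09,-0.0022,0.018,0,0,0.095],[0.0982,-0.0024,0.0238,0,0,0.0998],[0.0982,-0.0024,0.0238,0,0,0.0998],[0.0982,-0.0024,0.0238,0,0,0.0998]]'
python3 - <<'E'
from h import *
go([0.5347,-.0359,.265],196.2)
S=ctrl.snapshot("scene");crop(S["img"],270,140,120,90,6,"pics/s4.png")
W=ctrl.snapshot("wrist");cv2.imwrite("pics/w4.png",W["img"])
E
```

```text
pos [0.6251 0.0037 0.2889] rpy [-1.8000e+02  1.0000e-02 -1.5808e+02] F [ 1.07  0.4  -2.99] M [-0.05  0.12 -0.06] t 5.62 open 0.032
shift [ 0.0986 -0.003   0.0239] turn [-0.      0.0002  0.0998]
clock: 6.5
tool_pos: [0.5359, -0.0341, 0.2653]
orientation: [-180.0, 0.0, -163.7]
force: [0.2, 0.2, -3.8]
opening: 0.0319
pos [ 0.5359 -0.0341  0.2653] rpy [-1.7999e+02  4.0000e-02 -1.6370e+02] F [ 0.2   0.25 -3.83] M [-0.04  0.08  0.03] t 6.5 open 0.0319
shift [ 0.0017 -0.0014  0.0003] turn [-0.0003  0.0007  0.0017]
```

View pics/s4.png

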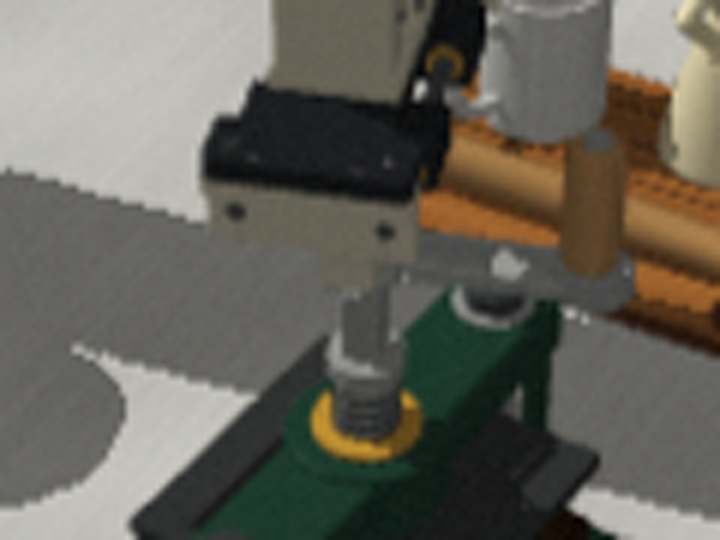

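View pics/w4.png

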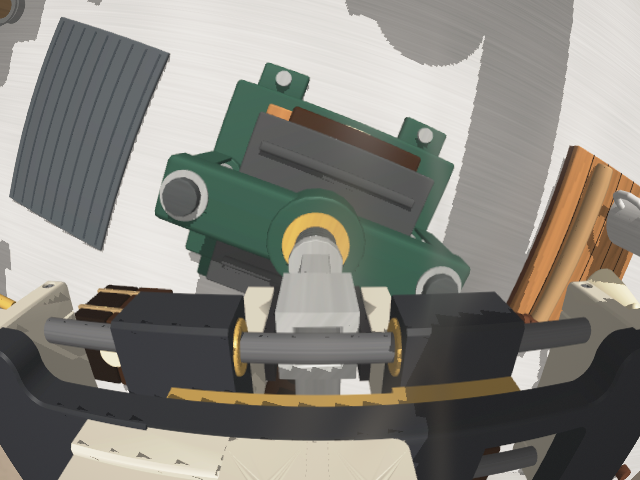

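Run:
```python
from h import *
W=ctrl.snapshot("wrist");go([0.5347,-.0359,.265],196.2)
img=W["img"];x0,y0=265,195;big=cv2.resize(img[y0:y0+90,x0:x0+110],None,fx=6,fy=6,interpolation=2)
def dr(P,c): cv2.polylines(big,[np.array([[int((u-x0+.5)*6-.5),int((v-y0+.5)*6-.5)] for u,v in (proj(W,X,True) for X in P)])],True,c,1)
cx,cy,a=.5355,-.0352,np.radians(16.2)
def sq(h,z): return [[cx+np.cos(a)*x-np.sin(a)*y,cy+np.sin(a)*x+np.cos(a)*y,z] for x,y in((h,h),(-h,h),(-h,-h),(h,-h))]
dr(sq(.008,.195),(0,0,255));dr(sq(.008,.225),(255,0,0))
dr([[cx+.017*np.cos(t),cy+.017*np.sin(t),.195] for t in np.linspace(0,6.28,40)],(0,255,0))
cv2.imwrite("pics/w4b.png",big)
```

```text
pos [ 0.5357 -0.034   0.265 ] rpy [-1.800e+02  1.000e-02 -1.637e+02] F [ 1.01 -0.46 -4.1 ] M [-0.03  0.1   0.04] t 6.65 open 0.0315
shift [ 0.0015 -0.0016 -0.    ] turn [-0.0001  0.0001  0.0017]
```

View pics/w4b.png

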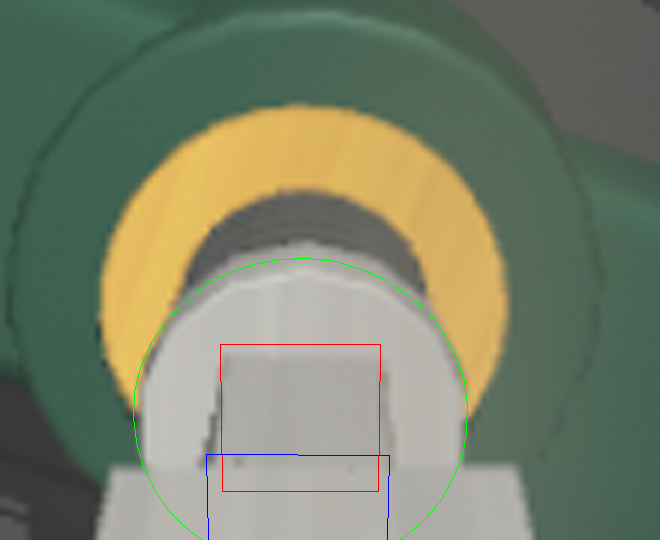

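```bash
python3 -m handwheel '[[0.001,-0.0013,0,0,0,0.001],[0.001,-0.0013,0.004,0,0,0.001],[0.001,-0.0013,0.008,0,0,0.001],[0.001,-0.0013,0.011,0,0,0.001],[0.001,-0.0013,0.013,0,0,0.001],[0.001,-0.0013,0.0145,0,0,0.001],[0.001,-0.0013,0.016,0,0,0.001]]'
python3 - <<'E'
from h import *
go([0.5347,-.0359,.265],196.2)
E
```

```text
clock: 7.52
tool_pos: [0.5347, -0.0357, 0.249]
orientation: [-180.0, 0.0, -163.8]
force: [0.8, -0.3, -4.2]
opening: 0.0319
pos [ 0.5347 -0.0357  0.249 ] rpy [-1.8000e+02  1.0000e-02 -1.6377e+02] F [ 0.8  -0.35 -4.21] M [-0.07  0.15 -0.  ] t 7.53 open 0.0319
shift [ 0.     -0.0002 -0.016 ] turn [-0.      0.0002  0.0005]
```

```bash
python3 -m handwheel '[[0,0,0.001,0,0,0],[0,0,0.002,0,0,0],[0,0,0.003,0,0,0],[0,0,0.004,0,0,0],[0,0,0.005,0,0,0],[0,0,0.006,0,0,0]]'
python3 - <<'E'
from h import *
go([0.5347,-.0359,.265],196.2)
E
```

```text
clock: 8.28
tool_pos: [0.5346, -0.0357, 0.2429]
orientation: [180.0, 0.0, -163.8]
force: [0.1, 0.2, -4.0]
opening: 0.0318
pos [ 0.5346 -0.0357  0.2429] rpy [ 180.      0.   -163.77] F [ 0.14  0.24 -3.96] M [-0.04  0.09  0.02] t 8.28 open 0.0318
shift [-0.     -0.0002 -0.0221] turn [0.     0.     0.0005]
```

```bash
python3 -m handwheel '[[0,0,0.002,0,0,0],[0,0,0.005,0,0,0],[0,0,0.008,0,0,0],[0,0,0.011,0,0,0],[0,0,0.014,0,0,0],[0,0,0.017,0,0,0],[0,0,0.019,0,0,0]]'
python3 - <<'E'
from h import *
go([0.5347,-.0359,.265],196.2)
E
python3 -m handwheel '[[0,0,0.0015,0,0,0],[0,0,0.003,0,0,0],[0,0,0.0045,0,0,0],[0,0,0.0055,0,0,0]]'
```

```text
clock: 9.15
tool_pos: [0.5346, -0.0357, 0.2238]
orientation: [180.0, -0.0, -163.8]
force: [-0.1, -0.2, -3.9]
opening: 0.0319
pos [ 0.5346 -0.0357  0.2238] rpy [ 1.8000e+02 -1.0000e-02 -1.6378e+02] F [-0.1  -0.24 -3.92] M [-0.06  0.15  0.03] t 9.15 open 0.0319
shift [-0.0001 -0.0002 -0.0412] turn [ 0.     -0.0001  0.0004]
clock: 9.65
tool_pos: [0.5346, -0.0357, 0.2184]
orientation: [-180.0, -0.0, -163.8]
force: [-0.3, -0.7, -3.5]
opening: 0.0318
```

```bash
python3 -m handwheel '[[0,0,0.0005,0,0,0],[0,0,0.001,0,0,0],[0,0,0.001,0,0,0]]'
python3 - <<'E'
from h import *
go([0.5347,-.0359,.265],196.2)
S=ctrl.snapshot("scene");crop(S["img"],270,140,120,90,6,"pics/s5.png")
E
```

```text
clock: 10.02
tool_pos: [0.5347, -0.0357, 0.2177]
orientation: [-180.0, 0.0, -163.8]
force: [-0.6, 0.1, -2.2]
opening: 0.0316
pos [ 0.5347 -0.0357  0.2177] rpy [-1.7999e+02  2.0000e-02 -1.6377e+02] F [-0.6   0.06 -2.16] M [-0.01  0.32  0.01] t 10.03 open 0.0316
shift [ 0.     -0.0002 -0.0473] turn [-0.0001  0.0003  0.0005]
```

View pics/s5.png

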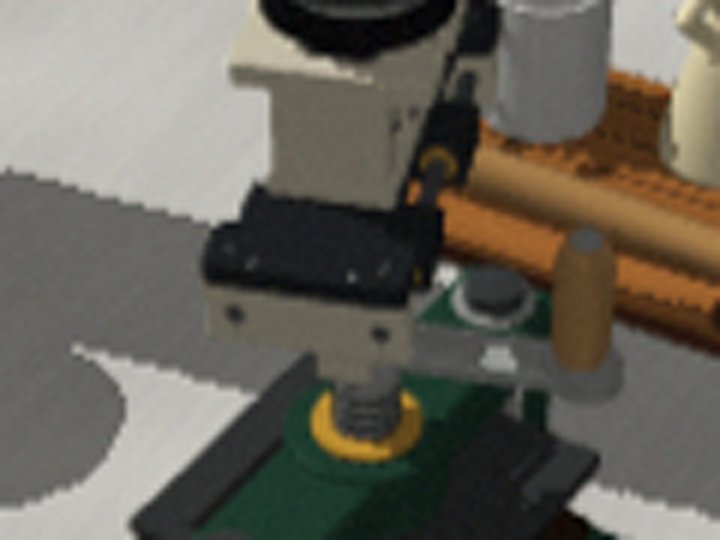

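```bash
python3 -m handwheel '[[0,0,0,0,0,0],[0,0,0,0,0,0],[0,0,0,0,0,0],[0,0,0,0,0,0],[0,0,-0.03,0,0,0],[0,0,-0.075,0,0,0],[-0.04,0,-0.08,0,0,0],[-0.088,0,-0.08,0,0,0]]' -1
python3 - <<'E'
from h import *
go([.6219,-.0100,.235],196.2)
W=ctrl.snapshot("wrist");cv2.imwrite("pics/w6.png",W["img"])
E
```

```text
clock: 11.08
tool_pos: [0.6203, -0.0109, 0.2996]
orientation: [-180.0, 0.2, -163.8]
force: [0.8, 0.4, 0.6]
opening: 0.0873
pos [ 0.6203 -0.0109  0.2996] rpy [-179.99    0.21 -163.78] F [0.82 0.42 0.59] M [ 0.01 -0.03 -0.02] t 11.07 open 0.0873
shift [-0.0016  0.0004  0.0647] turn [-0.0001  0.0037  0.0004]
```

View pics/w6.png

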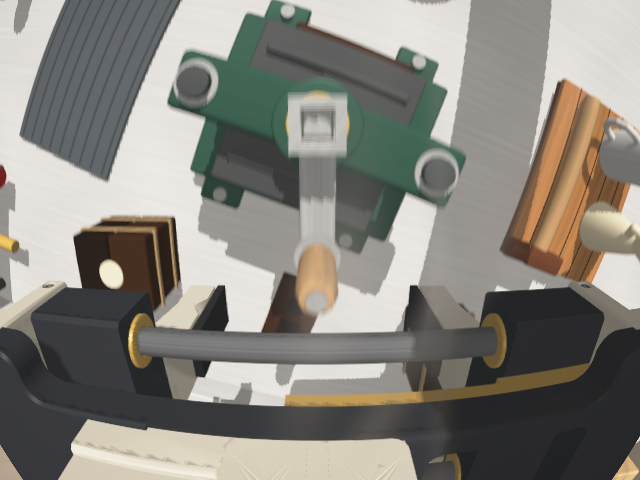

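```bash
python3 -m handwheel '[[-0.0025,0,0.02,0,0,0],[-0.0025,0,0.045,0,0,0],[-0.0025,0,0.061,0,0,0],[-0.0025,0,0.064,0,0,0]]'
python3 -m handwheel '[[0,0,0,0,0,0],[0,0,0,0,0,0],[0,0,0,0,0,0],[0,0,0,0,0,0],[0,0,0,0,0,0],[0,0,0,0,0,0],[0,0,0,0,0,0],[0,0,0,0,0,0]]' 1
python3 - <<'E'
from h import *
go([.6219,-.0100,.235],196.2)
S=ctrl.snapshot("scene");crop(S["img"],270,130,120,90,6,"pics/s7.png")
# arc rows in tool axes: start angle rel tool: handle is at tool -x from hub; clockwise from above
th=np.arange(0,8)*0.12+0.12
R=Ro.from_euler('xyz',[180,0,196.2],degrees=True)
a0=np.radians(16.2)
for k in range(1,9):
    t=0.12*k;v=.09*np.array([np.cos(a0-t)-np.cos(a0),np.sin(a0-t)-np.sin(a0),0]);v[2]=-.004*t
    print(R.inv().apply(v).round(4))
E
```

```text
clock: 11.62
tool_pos: [0.621, -0.0106, 0.2324]
orientation: [180.0, -0.1, -163.8]
force: [0.4, -0.3, 0.1]
opening: 0.0878
clock: 12.62
tool_pos: [0.6215, -0.0104, 0.2334]
orientation: [-180.0, -0.0, -163.8]
force: [0.1, -0.5, 0.6]
opening: 0.0234
pos [ 0.6215 -0.0104  0.2334] rpy [-180.     -0.   -163.77] F [ 0.12 -0.5   0.56] M [-0.03 -0.04  0.  ] t 12.62 open 0.0234
shift [-0.0005  0.0003 -0.0016] turn [-0.     -0.0001  0.0004]
[ 0.0006 -0.0108  0.0005]
[ 0.0026 -0.0214  0.001 ]
[ 0.0058 -0.0317  0.0014]
[ 0.0102 -0.0416  0.0019]
[ 0.0157 -0.0508  0.0024]
[ 0.0223 -0.0593  0.0029]
[ 0.0299 -0.067   0.0034]
[ 0.0384 -0.0737  0.0038]
```

View pics/s7.png

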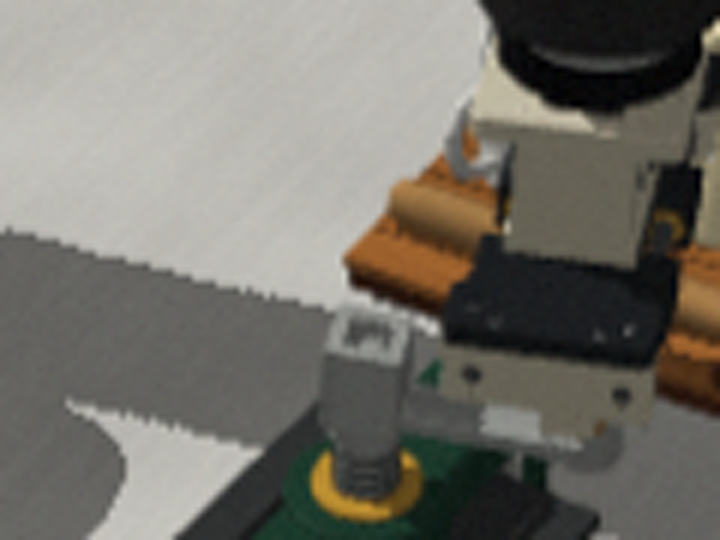

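```bash
cat >> h.py <<'E'
def arc(t0,dt,n=8,r=.09):
    print([[float(round(r*(np.cos(t0)-np.cos(t)),4)),float(round(-r*(np.sin(t)-np.sin(t0)),4)),float(round(.004*(t-t0),4)),0,0,0] for t in t0+dt*np.arange(1,n+1)])
def ft(cx=.5355,cy=-.0351):
    o=ctrl.get_obs();d=o['tool_pos'][:2]-[cx,cy];r=np.hypot(*d);e=d/r
    tang=np.array([e[1],-e[0]]) # clockwise
    print("t %.2f pos %s ang %.2f(rad cw) r %.4f"%(o['clock'],o['tool_pos'].round(4),(np.radians(16.2)-np.arctan2(d[1],d[0]))%(2*np.pi),r),"Fcw %.2f Frad %.2f Fz %.2f"%(o['force'][:2]@tang,o['force'][:2]@e,o['force'][2]))
E
python3 -m handwheel '[[0.0006,-0.0108,0.0005,0,0,0],[0.0026,-0.0214,0.001,0,0,0],[0.0058,-0.0317,0.0014,0,0,0],[0.0102,-0.0416,0.0019,0,0,0],[0.0157,-0.0508,0.0024,0,0,0],[0.0223,-0.0593,0.0029,0,0,0],[0.0299,-0.067,0.0034,0,0,0],[0.0384,-0.0737,0.0038,0,0,0]]'
python3 -c "
from h import *
ft();arc(.96,.1,7)"
```

```text
clock: 13.68
tool_pos: [0.6065, -0.0914, 0.2311]
orientation: [179.9, 0.3, -163.8]
force: [0.7, 7.9, 8.9]
opening: 0.0236
t 13.68 pos [ 0.6065 -0.0914  0.2311] ang 0.95(rad cw) r 0.0906 Fcw -6.61 Frad -4.35 Fz 8.93
[[0.0076, -0.0048, 0.0004, 0, 0, 0], [0.0157, -0.0088, 0.0008, 0, 0, 0], [0.0241, -0.012, 0.0012, 0, 0, 0], [0.0328, -0.0143, 0.0016, 0, 0, 0], [0.0417, -0.0157, 0.002, 0, 0, 0], [0.0506, -0.0163, 0.0024, 0, 0, 0], [0.0596, -0.0159, 0.0028, 0, 0, 0]]
```

```bash
python3 -m handwheel '[[0.0076,-0.0048,0.0002,0,0,0],[0.0157,-0.0088,0.0005,0,0,0],[0.0241,-0.012,0.0008,0,0,0],[0.0328,-0.0143,0.0012,0,0,0],[0.0417,-0.0157,0.0016,0,0,0],[0.0506,-0.0163,0.002,0,0,0],[0.0596,-0.0159,0.0024,0,0,0]]'
python3 -c "
from h import *
ft();arc(1.66,.06,8)
S=ctrl.snapshot('scene');crop(S['img'],270,130,120,90,6,'pics/s8.png')"
```

```text
clock: 14.55
tool_pos: [0.5558, -0.124, 0.2301]
orientation: [-179.9, 0.5, -163.7]
force: [5.7, 2.4, 9.6]
opening: 0.0238
t 14.55 pos [ 0.5558 -0.124   0.2301] ang 1.63(rad cw) r 0.0912 Fcw -6.08 Frad -1.11 Fz 9.60
[[0.0054, 0.0006, 0.0002, 0, 0, 0], [0.0107, 0.0016, 0.0005, 0, 0, 0], [0.0159, 0.0029, 0.0007, 0, 0, 0], [0.0211, 0.0045, 0.001, 0, 0, 0], [0.0261, 0.0064, 0.0012, 0, 0, 0], [0.0311, 0.0086, 0.0014, 0, 0, 0], [0.0359, 0.0111, 0.0017, 0, 0, 0], [0.0405, 0.0138, 0.0019, 0, 0, 0]]
```

View pics/s8.png

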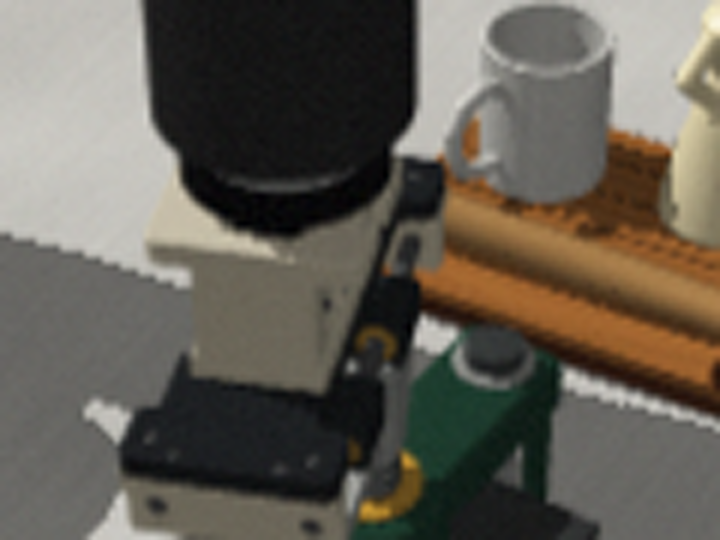

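```bash
python3 -m handwheel '[[0.0054,0.0006,0.0002,0,0,0],[0.0107,0.0016,0.0004,0,0,0],[0.0159,0.0029,0.0006,0,0,0],[0.0211,0.0045,0.0008,0,0,0],[0.0261,0.0064,0.001,0,0,0]]'
python3 -c "
from h import *
ft();arc(1.96,.06,8)"
```

```text
clock: 15.22
tool_pos: [0.5292, -0.1263, 0.2294]
orientation: [-179.8, 0.5, -163.7]
force: [5.0, -3.8, 9.1]
opening: 0.0238
t 15.22 pos [ 0.5292 -0.1263  0.2294] ang 1.92(rad cw) r 0.0914 Fcw -5.27 Frad 3.49 Fz 9.07
[[0.0049, 0.0022, 0.0002, 0, 0, 0], [0.0097, 0.0047, 0.0005, 0, 0, 0], [0.0144, 0.0075, 0.0007, 0, 0, 0], [0.0188, 0.0105, 0.001, 0, 0, 0], [0.0231, 0.0138, 0.0012, 0, 0, 0], [0.0271, 0.0174, 0.0014, 0, 0, 0], [0.031, 0.0212, 0.0017, 0, 0, 0], [0.0346, 0.0252, 0.0019, 0, 0, 0]]
```

```bash
python3 -m handwheel '[[0.0049,0.0022,0.0002,0,0,0],[0.0097,0.0047,0.0004,0,0,0],[0.0144,0.0075,0.0006,0,0,0],[0.0188,0.0105,0.0008,0,0,0],[0.0231,0.0138,0.001,0,0,0],[0.0271,0.0174,0.0012,0,0,0]]'
python3 -c "
from h import *
ft();arc(2.32,.06,8)"
```

```text
clock: 15.98
tool_pos: [0.497, -0.1184, 0.228]
orientation: [-179.7, 0.3, -163.8]
force: [1.9, -11.4, 10.8]
opening: 0.0237
t 15.97 pos [ 0.497  -0.1184  0.228 ] ang 2.29(rad cw) r 0.0918 Fcw -6.52 Frad 9.55 Fz 10.83
[[0.0038, 0.0038, 0.0002, 0, 0, 0], [0.0074, 0.0078, 0.0005, 0, 0, 0], [0.0108, 0.012, 0.0007, 0, 0, 0], [0.0139, 0.0165, 0.001, 0, 0, 0], [0.0167, 0.0211, 0.0012, 0, 0, 0], [0.0193, 0.0258, 0.0014, 0, 0, 0], [0.0215, 0.0307, 0.0017, 0, 0, 0], [0.0235, 0.0358, 0.0019, 0, 0, 0]]
```

```bash
python3 -m handwheel '[[0.0043,0.0038,0.0001,0,0,0],[0.0084,0.0078,0.0003,0,0,0],[0.0118,0.012,0.0005,0,0,0],[0.0149,0.0165,0.0007,0,0,0],[0.0177,0.0211,0.0009,0,0,0],[0.0203,0.0258,0.0011,0,0,0]]'
python3 -c "
from h import *
ft(.5345);arc(2.68,.06,8)"
```

```text
clock: 16.73
tool_pos: [0.4688, -0.0993, 0.2262]
orientation: [-179.8, 0.1, -163.8]
force: [-2.5, -10.0, 11.2]
opening: 0.0234
t 16.73 pos [ 0.4688 -0.0993  0.2262] ang 2.65(rad cw) r 0.0918 Fcw -5.40 Frad 8.73 Fz 11.16
[[0.0023, 0.0049, 0.0002, 0, 0, 0], [0.0042, 0.0099, 0.0005, 0, 0, 0], [0.0059, 0.0151, 0.0007, 0, 0, 0], [0.0072, 0.0203, 0.001, 0, 0, 0], [0.0082, 0.0256, 0.0012, 0, 0, 0], [0.009, 0.031, 0.0014, 0, 0, 0], [0.0093, 0.0363, 0.0017, 0, 0, 0], [0.0094, 0.0417, 0.0019, 0, 0, 0]]
```

```bash
python3 -m handwheel '[[0.0028,0.0049,0.0001,0,0,0],[0.005,0.0099,0.0003,0,0,0],[0.0067,0.0151,0.0005,0,0,0],[0.008,0.0203,0.0007,0,0,0],[0.009,0.0256,0.0009,0,0,0],[0.0098,0.031,0.0011,0,0,0]]'
python3 -c "
from h import *
ft(.5345);arc(3.04,.06,8)
S=ctrl.snapshot('scene');cv2.imwrite('pics/s9.png',S['img'])"
```

```text
clock: 17.48
tool_pos: [0.4501, -0.0718, 0.2246]
orientation: [-179.8, 0.0, -163.8]
force: [-4.5, -7.9, 9.2]
opening: 0.0236
t 17.48 pos [ 0.4501 -0.0718  0.2246] ang 3.01(rad cw) r 0.0920 Fcw -5.42 Frad 7.28 Fz 9.16
[[0.0004, 0.0054, 0.0002, 0, 0, 0], [0.0004, 0.0108, 0.0005, 0, 0, 0], [0.0002, 0.0162, 0.0007, 0, 0, 0], [-0.0004, 0.0215, 0.001, 0, 0, 0], [-0.0013, 0.0269, 0.0012, 0, 0, 0], [-0.0025, 0.0321, 0.0014, 0, 0, 0], [-0.0041, 0.0373, 0.0017, 0, 0, 0], [-0.0059, 0.0424, 0.0019, 0, 0, 0]]
```

View pics/s9.png

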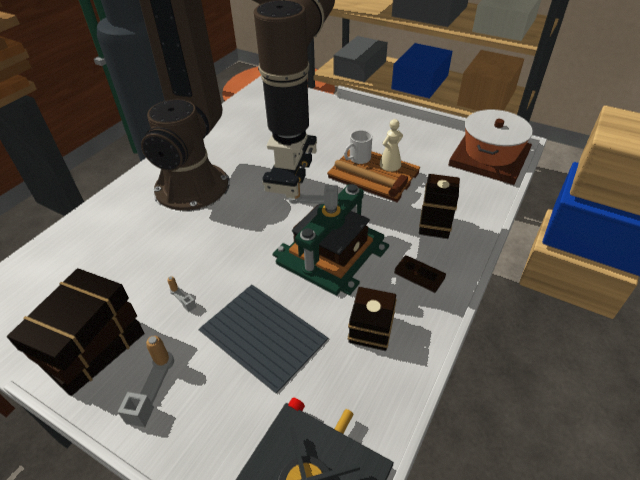

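```bash
python3 -m handwheel '[[0.0007,0.0054,0.0002,0,0,0],[0.0008,0.0108,0.0004,0,0,0],[0.0006,0.0162,0.0006,0,0,0],[0.0,0.0215,0.0008,0,0,0],[-0.0009,0.0269,0.0011,0,0,0],[-0.0021,0.0321,0.0013,0,0,0]]'
python3 -c "
from h import *
ft(.5345);arc(3.4,.06,8)"
```

```text
clock: 18.27
tool_pos: [0.4428, -0.0401, 0.2229]
orientation: [-179.9, -0.0, -163.8]
force: [-5.8, -6.0, 10.1]
opening: 0.0232
t 18.27 pos [ 0.4428 -0.0401  0.2229] ang 3.37(rad cw) r 0.0918 Fcw -5.70 Frad 6.08 Fz 10.07
[[-0.0015, 0.0052, 0.0002, 0, 0, 0], [-0.0034, 0.0103, 0.0005, 0, 0, 0], [-0.0055, 0.0152, 0.0007, 0, 0, 0], [-0.008, 0.02, 0.001, 0, 0, 0], [-0.0107, 0.0247, 0.0012, 0, 0, 0], [-0.0137, 0.0292, 0.0014, 0, 0, 0], [-0.0169, 0.0335, 0.0017, 0, 0, 0], [-0.0205, 0.0376, 0.0019, 0, 0, 0]]
```

```bash
python3 -m handwheel '[[-0.0013,0.0052,0.0001,0,0,0],[-0.0031,0.0103,0.0003,0,0,0],[-0.0052,0.0152,0.0005,0,0,0],[-0.0077,0.02,0.0007,0,0,0],[-0.0104,0.0247,0.0009,0,0,0],[-0.0134,0.0292,0.0012,0,0,0]]'
python3 -c "
from h import *
ft(.5345);arc(3.76,.06,8)"
```

```text
clock: 19.02
tool_pos: [0.4473, -0.0081, 0.2215]
orientation: [-179.9, -0.1, -163.8]
force: [-7.6, -3.9, 11.4]
opening: 0.0236
t 19.02 pos [ 0.4473 -0.0081  0.2215] ang 3.72(rad cw) r 0.0913 Fcw -5.97 Frad 6.06 Fz 11.41
[[-0.0033, 0.0043, 0.0002, 0, 0, 0], [-0.0068, 0.0084, 0.0005, 0, 0, 0], [-0.0105, 0.0123, 0.0007, 0, 0, 0], [-0.0145, 0.0159, 0.001, 0, 0, 0], [-0.0187, 0.0193, 0.0012, 0, 0, 0], [-0.0231, 0.0225, 0.0014, 0, 0, 0], [-0.0276, 0.0254, 0.0017, 0, 0, 0], [-0.0324, 0.028, 0.0019, 0, 0, 0]]
```

```bash
python3 -m handwheel '[[-0.0033,0.0044,0.0001,0,0,0],[-0.0068,0.0086,0.0003,0,0,0],[-0.0105,0.0125,0.0005,0,0,0],[-0.0145,0.0162,0.0007,0,0,0],[-0.0187,0.0196,0.0009,0,0,0],[-0.0231,0.0228,0.0011,0,0,0]]'
python3 -c "
from h import *
ft(.5345);arc(4.12,.06,8)"
```

```text
clock: 19.77
tool_pos: [0.463, 0.0205, 0.2203]
orientation: [-179.9, -0.1, -163.8]
force: [-8.0, -0.8, 10.0]
opening: 0.0234
t 19.77 pos [0.463  0.0205 0.2203] ang 4.09(rad cw) r 0.0906 Fcw -5.54 Frad 5.86 Fz 9.97
[[-0.0046, 0.0029, 0.0002, 0, 0, 0], [-0.0093, 0.0055, 0.0005, 0, 0, 0], [-0.0142, 0.0078, 0.0007, 0, 0, 0], [-0.0192, 0.0098, 0.001, 0, 0, 0], [-0.0243, 0.0115, 0.0012, 0, 0, 0], [-0.0295, 0.0129, 0.0014, 0, 0, 0], [-0.0348, 0.014, 0.0017, 0, 0, 0], [-0.0402, 0.0148, 0.0019, 0, 0, 0]]
```

```bash
python3 -m handwheel '[[-0.0046,0.0031,0.0001,0,0,0],[-0.0093,0.0058,0.0003,0,0,0],[-0.0142,0.0081,0.0006,0,0,0],[-0.0192,0.0101,0.0008,0,0,0],[-0.0243,0.0118,0.001,0,0,0],[-0.0295,0.0132,0.0012,0,0,0]]'
python3 -c "
from h import *
ft(.5345);arc(4.48,.06,8)"
```

```text
clock: 20.52
tool_pos: [0.4866, 0.041, 0.2189]
orientation: [-179.9, -0.2, -163.8]
force: [-13.2, -0.8, 14.9]
opening: 0.0234
t 20.52 pos [0.4866 0.041  0.2189] ang 4.43(rad cw) r 0.0900 Fcw -11.58 Frad 6.39 Fz 14.95
[[-0.0053, 0.0011, 0.0002, 0, 0, 0], [-0.0106, 0.0019, 0.0005, 0, 0, 0], [-0.016, 0.0023, 0.0007, 0, 0, 0], [-0.0214, 0.0024, 0.001, 0, 0, 0], [-0.0268, 0.0022, 0.0012, 0, 0, 0], [-0.0322, 0.0017, 0.0014, 0, 0, 0], [-0.0375, 0.0008, 0.0017, 0, 0, 0], [-0.0428, -0.0003, 0.0019, 0, 0, 0]]
```

```bash
python3 -m handwheel '[[0,0,0,0,0,0],[0,0,0,0,0,0]]'
python3 -c "
from h import *
ft(.5345)"
```

```text
clock: 20.78
tool_pos: [0.4868, 0.0411, 0.219]
orientation: [-179.9, -0.2, -163.8]
force: [-10.7, 0.0, 13.1]
opening: 0.0234
t 20.77 pos [0.4868 0.0411 0.219 ] ang 4.44(rad cw) r 0.0899 Fcw -9.10 Frad 5.70 Fz 13.12
```

```bash
python3 -m handwheel '[[-0.0026,0.0006,0.0001,0,0,0],[-0.0053,0.0011,0.0001,0,0,0]]'
python3 -c "
from h import *
ft(.5345)
T=ctrl.snapshot('top');ft(.5345)"
```

```text
clock: 21.02
tool_pos: [0.491, 0.0435, 0.2188]
orientation: [-179.9, -0.2, -163.8]
force: [-12.3, 0.3, 15.0]
opening: 0.0236
t 21.02 pos [0.491  0.0435 0.2188] ang 4.49(rad cw) r 0.0898 Fcw -10.56 Frad 6.24 Fz 14.96
t 21.07 pos [0.4913 0.0436 0.2188] ang 4.49(rad cw) r 0.0898 Fcw -11.25 Frad 6.09 Fz 14.51
```

```bash
python3 -m handwheel '[[-0.0027,0.0004,0,0,0,0],[-0.0044,0.0006,0,0,0,0]]'
python3 -c "
from h import *
ft(.5345)"
python3 -m handwheel '[[0,0,0,0,0,0]]'
python3 -c "
from h import *
ft(.5345)
S=ctrl.snapshot('scene');cv2.imwrite('pics/s10.png',S['img'])
W=ctrl.snapshot('wrist');cv2.imwrite('pics/w10.png',W['img'])"
```

```text
clock: 21.32
tool_pos: [0.4949, 0.0454, 0.2186]
orientation: [-179.9, -0.3, -163.8]
force: [-13.6, 0.7, 14.3]
opening: 0.0234
t 21.32 pos [0.4949 0.0454 0.2186] ang 4.54(rad cw) r 0.0897 Fcw -11.90 Frad 6.64 Fz 14.26
clock: 21.45
tool_pos: [0.495, 0.0454, 0.2187]
orientation: [-179.9, -0.2, -163.8]
force: [-13.2, 0.6, 13.9]
opening: 0.024
t 21.45 pos [0.495  0.0454 0.2187] ang 4.54(rad cw) r 0.0897 Fcw -11.59 Frad 6.35 Fz 13.89
```

View pics/w10.png

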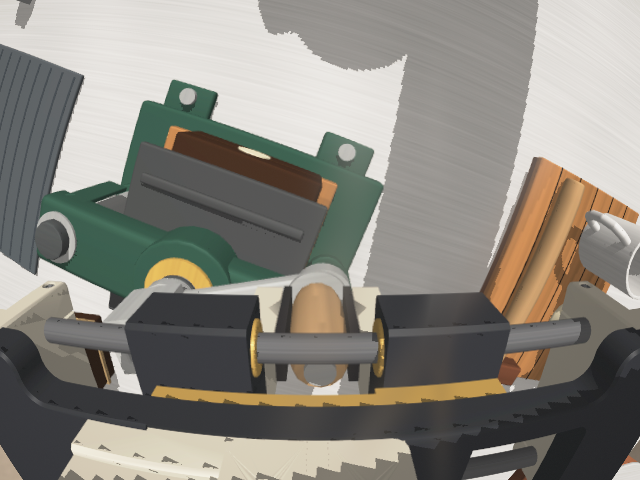

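```bash
python3 -m handwheel '[[0.002,-0.0003,-0.0004,0,0,0],[0.0035,-0.0005,-0.0008,0,0,0],[0.0045,-0.0006,-0.001,0,0,0]]'
python3 -c "
from h import *
ft(.5345)"
```

```text
clock: 21.92
tool_pos: [0.4925, 0.0443, 0.2195]
orientation: [-180.0, -0.0, -163.8]
force: [-4.0, 0.3, 5.3]
opening: 0.0233
t 21.93 pos [0.4925 0.0443 0.2195] ang 4.51(rad cw) r 0.0898 Fcw -3.42 Frad 2.12 Fz 5.26
```

```bash
python3 -m handwheel '[[0.0015,-0.0003,-0.0003,0,0,0],[0.0025,-0.0005,-0.0006,0,0,0],[0.0025,-0.0005,-0.0006,0,0,0]]'
python3 -c "
from h import *
ft(.5345)"
```

```text
clock: 22.3
tool_pos: [0.4908, 0.0436, 0.2197]
orientation: [-180.0, 0.0, -163.8]
force: [0.5, -1.5, 4.0]
opening: 0.0237
t 22.30 pos [0.4908 0.0436 0.2197] ang 4.49(rad cw) r 0.0900 Fcw -0.23 Frad -1.54 Fz 4.02
```

```bash
python3 -m handwheel '[[0.001,-0.0003,-0.0003,0,0,0],[0.002,-0.0006,-0.0004,0,0,0],[0.002,-0.0006,-0.0004,0,0,0]]'
python3 -c "
from h import *
ft(.5345)"
python3 -m handwheel '[[0,0,0,0,0,0],[0,0,0,0,0,0],[0,0,0,0,0,0],[0,0,0,0,0,0],[0,0,0,0,0,0]]' -1
python3 -c "
from h import *
ft(.5345)"
```

```text
clock: 22.68
tool_pos: [0.4888, 0.0427, 0.2198]
orientation: [-180.0, -0.0, -163.8]
force: [1.7, -4.4, 0.2]
opening: 0.0233
t 22.68 pos [0.4888 0.0427 0.2198] ang 4.46(rad cw) r 0.0902 Fcw -0.76 Frad -4.61 Fz 0.23
clock: 23.3
tool_pos: [0.4888, 0.043, 0.2199]
orientation: [180.0, -0.0, -163.8]
force: [0.7, -0.4, 0.3]
opening: 0.068
t 23.30 pos [0.4888 0.043  0.2199] ang 4.47(rad cw) r 0.0905 Fcw 0.36 Frad -0.70 Fz 0.29
```

```bash
python3 -m handwheel '[[0,0,-0.02,0,0,0],[0,0,-0.05,0,0,0],[0,0,-0.08,0,0,0],[0,0,-0.1,0,0,0],[0,0,-0.1,0,0,0]]'
python3 - <<'E'
from h import *
print(ctrl.get_obs()['joint_pos'].round(1))
go([.535,-.035,.30],300.1)
W=ctrl.snapshot('wrist');cv2.imwrite('pics/w11.png',W['img'])
S=ctrl.snapshot('scene');cv2.imwrite('pics/s11.png',S['img'])
E
```

```text
clock: 23.92
tool_pos: [0.4895, 0.0432, 0.3215]
orientation: [180.0, 0.2, -163.8]
force: [0.1, 1.3, -1.2]
opening: 0.0877
[  28.     0.3  -14.5    0.   -75.1 -101.8]
pos [0.4895 0.0432 0.3215] rpy [ 179.98    0.18 -163.77] F [ 0.15  1.27 -1.24] M [ 0.06 -0.03  0.01] t 23.93 open 0.0877
shift [-0.0218 -0.0878  0.0216] turn [-0.0026  0.0025 -1.8129]
```

View pics/w11.png

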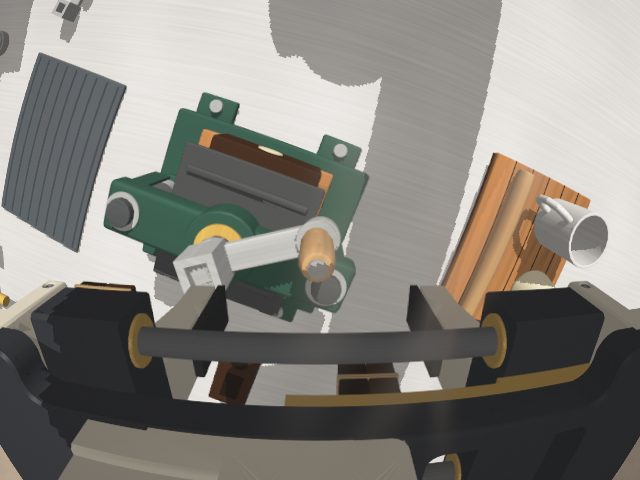

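View pics/s11.png

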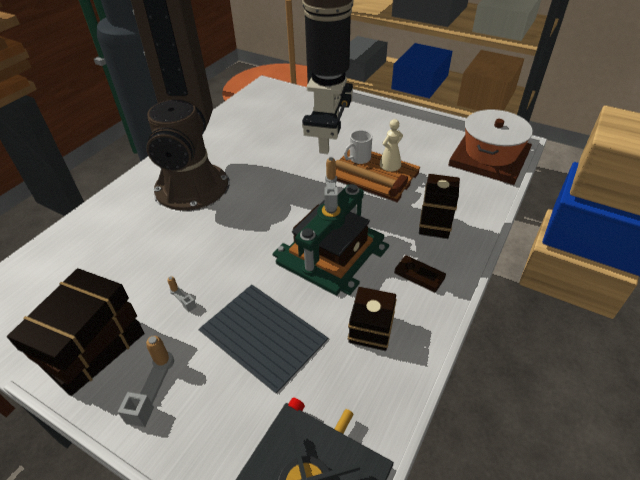

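```bash
python3 -m handwheel '[[-0.003,-0.011,0,0,0,-0.18],[-0.006,-0.022,0,0,0,-0.36],[-0.009,-0.033,0,0,0,-0.54],[-0.012,-0.044,0,0,0,-0.72],[-0.015,-0.055,0,0,0,-0.9],[-0.017,-0.066,0,0,0,-1.08],[-0.02,-0.077,0,0,0,-1.26],[-0.022,-0.087,0,0,0,-1.44]]'
python3 - <<'E'
from h import *
go([.535,-.035,.32],300.1)
E
python3 -m handwheel '[[0,0,0,0,0,-0.18],[0,0,0,0,0,-0.36],[0,0,0,0,0,-0.373],[0,0,0,0,0,-0.373],[0,0,0,0,0,-0.373]]'
python3 - <<'E'
from h import *
go([.535,-.035,.32],300.1)
W=ctrl.snapshot('wrist');cv2.imwrite('pics/w12.png',W['img'])
crop(W['img'],260,150,120,90,6,"pics/w12c.png")
E
```

```text
clock: 25.02
tool_pos: [0.534, -0.0348, 0.3186]
orientation: [179.9, 0.0, -80.9]
force: [-0.1, 0.4, -0.1]
opening: 0.0876
pos [ 0.534  -0.0348  0.3186] rpy [179.88   0.   -80.94] F [-0.08  0.37 -0.08] M [0.05 0.08 0.03] t 25.02 open 0.0876
shift [ 0.0003 -0.0009 -0.0014] turn [ 0.0021  0.0004 -0.3671]
clock: 25.65
tool_pos: [0.5342, -0.0344, 0.3197]
orientation: [180.0, 0.0, -60.0]
force: [-0.0, 0.3, -0.6]
opening: 0.0874
pos [ 0.5342 -0.0344  0.3197] rpy [ 1.7998e+02  1.0000e-02 -6.0030e+01] F [-0.05  0.32 -0.57] M [-0.03  0.11  0.01] t 25.65 open 0.0874
shift [ 0.0009 -0.0004 -0.0003] turn [ 0.0003  0.0001 -0.0022]
```

View pics/w12.png

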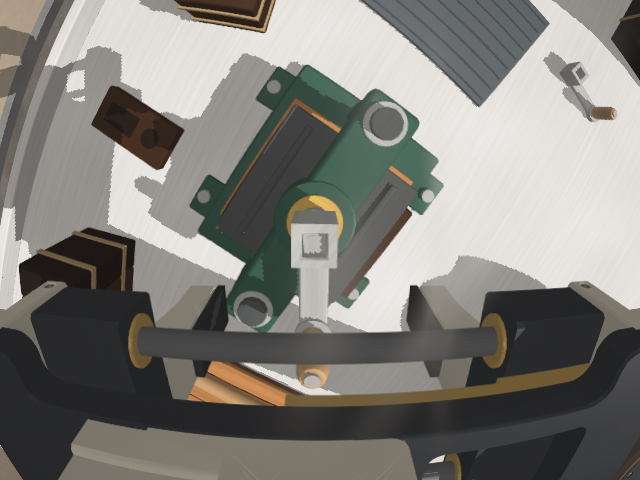

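View pics/w12c.png

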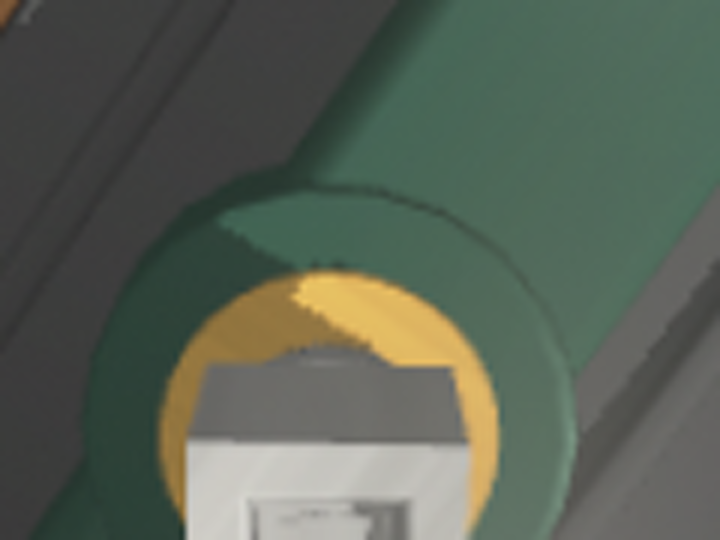

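Run:
```python
from h import *
a=cv2.imread("pics/w12.png");crop(a,280,205,70,75,8,"pics/w12d.png")
```

```text
(no output)
```

View pics/w12d.png

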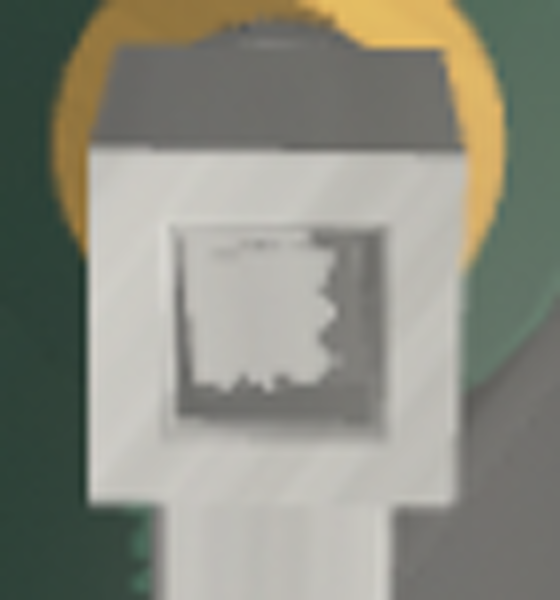

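Run:
```python
from h import *
W=ctrl.snapshot("wrist")
for z in (.217,.221):
  P=[onz(W,280+(x+.5)/8-.5,205+(y+.5)/8-.5,z,True) for x,y in((88,149),(467,152),(459,504),(88,506))]
  c=np.mean(P,0);d=[P[i]-P[i-1] for i in range(4)]
  print(c,[np.linalg.norm(v).round(4) for v in d],[np.degrees(np.arctan2(v[1],v[0])).round(1) for v in d])
  go([c[0],c[1],z-.017])
```

```text
[ 0.53591716 -0.03430576  0.217     ] [np.float64(0.0325), np.float64(0.0322), np.float64(0.032), np.float64(0.0327)] [np.float64(-61.2), np.float64(-150.5), np.float64(119.7), np.float64(30.3)]
pos [ 0.5342 -0.0345  0.3199] rpy [179.99   0.   -59.97] F [-0.01 -0.47  0.38] M [-0.03  0.08 -0.  ] t 25.75 open 0.0874
shift [ 0.0007 -0.0016  0.1199] turn [0. 0. 0.]
[ 0.53653445 -0.03544026  0.221     ] [np.float64(0.032), np.float64(0.0317), np.float64(0.0315), np.float64(0.0322)] [np.float64(-61.2), np.float64(-150.5), np.float64(119.7), np.float64(30.3)]
pos [ 0.5342 -0.0345  0.3199] rpy [179.99   0.   -59.97] F [-0.01 -0.47  0.38] M [-0.03  0.08 -0.  ] t 25.75 open 0.0874
shift [ 0.002  -0.0015  0.1159] turn [0. 0. 0.]
```

```bash
python3 -m handwheel '[[0.001,-0.0016,0.03,0,0,0.005],[0.001,-0.0016,0.06,0,0,0.005],[0.001,-0.0016,0.09,0,0,0.005],[0.001,-0.0016,0.11,0,0,0.005],[0.001,-0.0016,0.119,0,0,0.005],[0.001,-0.0016,0.119,0,0,0.005]]'
python3 -m handwheel '[[0,0,0,0,0,0],[0,0,0,0,0,0],[0,0,0,0,0,0],[0,0,0,0,0,0],[0,0,0,0,0,0],[0,0,0,0,0,0],[0,0,0,0,0,0],[0,0,0,0,0,0]]' 1
python3 - <<'E'
from h import *
go([.535,-.035,.32])
S=ctrl.snapshot('scene');crop(S['img'],270,140,120,90,6,"pics/s13.png")
E
```

```text
clock: 26.5
tool_pos: [0.5361, -0.0345, 0.2009]
orientation: [180.0, 0.0, -60.2]
force: [0.4, -0.1, 0.5]
opening: 0.0879
clock: 27.5
tool_pos: [0.5365, -0.0344, 0.201]
orientation: [-180.0, -0.0, -60.2]
force: [2.2, 1.7, -0.0]
opening: 0.0317
pos [ 0.5365 -0.0344  0.201 ] rpy [-1.7996e+02 -1.0000e-02 -6.0180e+01] F [ 2.21  1.66 -0.04] M [ 0.25 -0.52 -0.02] t 27.5 open 0.0317
shift [-0.0002  0.0015 -0.119 ] turn [0. 0. 0.]
```

View pics/s13.png

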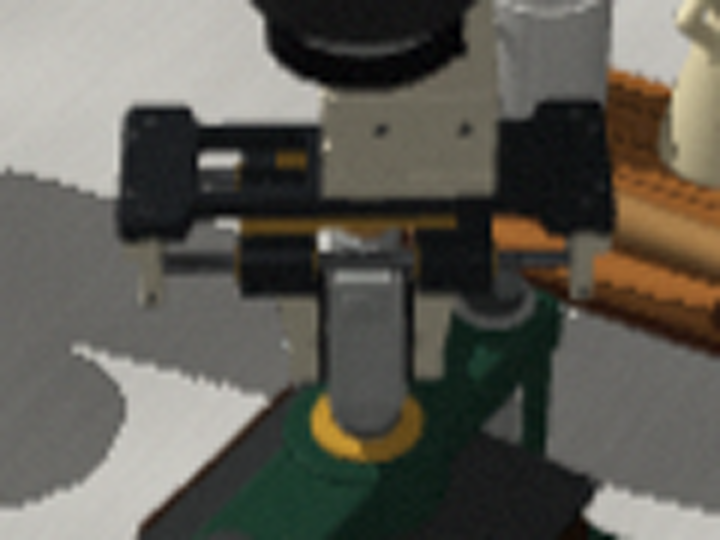

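```bash
python3 -m handwheel '[[0,-0.0003,-0.001,0,0,0],[0,-0.0003,-0.003,0,0,0],[0,-0.0003,-0.006,0,0,0]]'
python3 - <<'E'
from h import *
go([.535,-.035,.32])
E
python3 -m handwheel '[[0,0,-0.004,0,0,0],[0,0,-0.009,0,0,0],[0,0,-0.014,0,0,0],[0,0,-0.019,0,0,0]]'
```

```text
clock: 27.92
tool_pos: [0.5364, -0.0343, 0.2067]
orientation: [180.0, 0.0, -60.2]
force: [3.4, 0.8, -7.1]
opening: 0.0318
pos [ 0.5364 -0.0343  0.2067] rpy [ 1.7997e+02  2.0000e-02 -6.0190e+01] F [ 3.38  0.77 -7.09] M [ 0.07 -1.3   0.04] t 27.93 open 0.0318
shift [-1.000e-04  1.600e-03 -1.133e-01] turn [0. 0. 0.]
clock: 28.42
tool_pos: [0.5362, -0.0344, 0.2265]
orientation: [180.0, 0.0, -60.2]
force: [2.4, 2.1, -4.4]
opening: 0.0323
```

```bash
python3 -m handwheel '[[0,0,-0.006,0,0,0],[0,0,-0.012,0,0,0],[0,0,-0.02,0,0,0],[0,0,-0.035,0,0,0],[0,0,-0.06,0,0,0],[0,0,-0.08,0,0,0],[0,0,-0.08,0,0,0]]'
python3 - <<'E'
from h import *
go([.4815,-.363,.30],-158)
print(ctrl.get_obs()['joint_pos'].round(1))
S=ctrl.snapshot('scene');cv2.imwrite('pics/s14.png',S['img'])
W=ctrl.snapshot('wrist');cv2.imwrite('pics/w14.png',W['img'])
E
```

```text
clock: 29.3
tool_pos: [0.5373, -0.0344, 0.3082]
orientation: [-179.8, -0.1, -60.2]
force: [0.2, 0.5, -4.3]
opening: 0.0316
pos [ 0.5373 -0.0344  0.3082] rpy [-1.798e+02 -8.000e-02 -6.018e+01] F [ 0.24  0.46 -4.26] M [-0.09  0.1  -0.03] t 29.3 open 0.0316
shift [0.2574 0.2118 0.0078] turn [-0.0038  0.002   1.7073]
[ 17.2   5.4 -10.8   0.  -73.7  12.6]
```

View pics/s14.png

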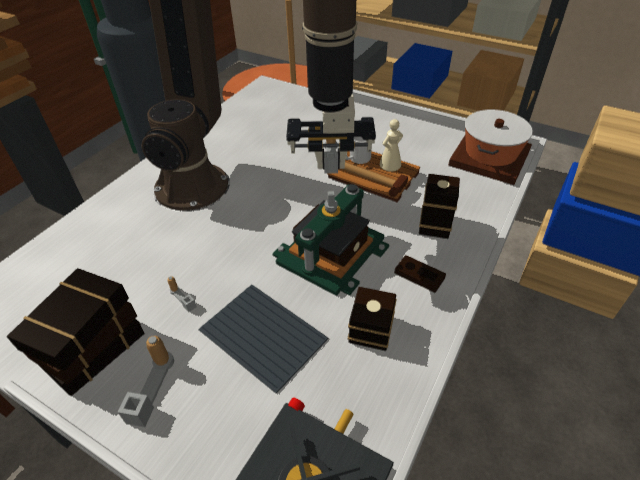

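View pics/w14.png

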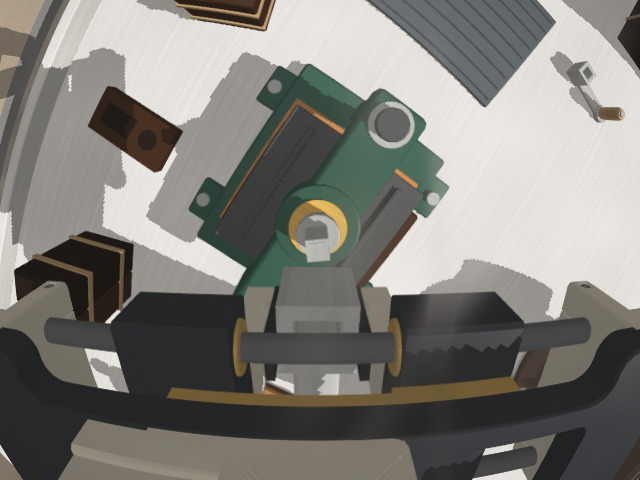

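```bash
python3 -m handwheel '[[0.02,0.016,0,0,0,0.15],[0.05,0.041,0,0,0,0.33],[0.085,0.07,0,0,0,0.51],[0.12,0.1,0,0,0,0.69],[0.155,0.128,0,0,0,0.87],[0.19,0.157,0,0,0,1.05],[0.225,0.186,0,0,0,1.23],[0.2574,0.2118,0,0,0,1.41]]'
python3 -m handwheel '[[0,0,0,0,0,0.15],[0,0,0,0,0,0.28],[0,0,0,0,0,0.297],[0,0,0,0,0,0.297]]'
python3 - <<'E'
from h import *
go([.4815,-.363,.0295],-158)
W=ctrl.snapshot('wrist');cv2.imwrite('pics/w15.png',W['img'])
S=ctrl.snapshot('scene');cv2.imwrite('pics/s15.png',S['img'])
E
```

```text
clock: 30.4
tool_pos: [0.4796, -0.3643, 0.3045]
orientation: [179.9, -0.1, -141.3]
force: [0.4, 0.2, -4.1]
opening: 0.0315
clock: 30.9
tool_pos: [0.4804, -0.3628, 0.3053]
orientation: [179.9, -0.0, -157.8]
force: [-0.8, 0.1, -4.4]
opening: 0.0317
pos [ 0.4804 -0.3628  0.3053] rpy [ 1.7995e+02 -5.0000e-02 -1.5784e+02] F [-0.78  0.13 -4.39] M [-0.04  0.11 -0.01] t 30.9 open 0.0317
shift [-0.0011 -0.0008  0.2758] turn [ 0.0009 -0.0008  0.0028]
```

View pics/w15.png

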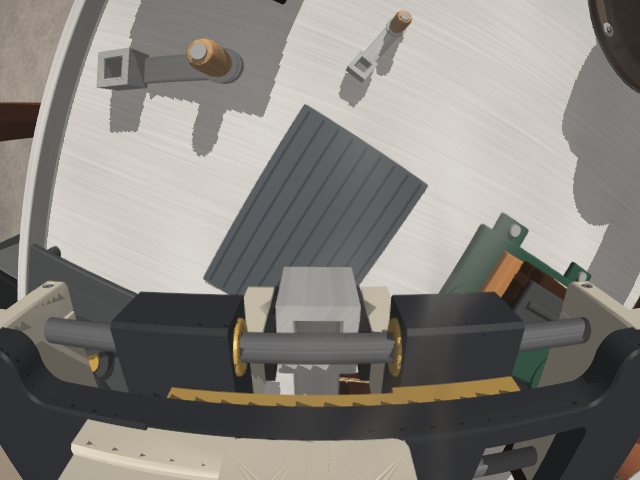

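View pics/s15.png

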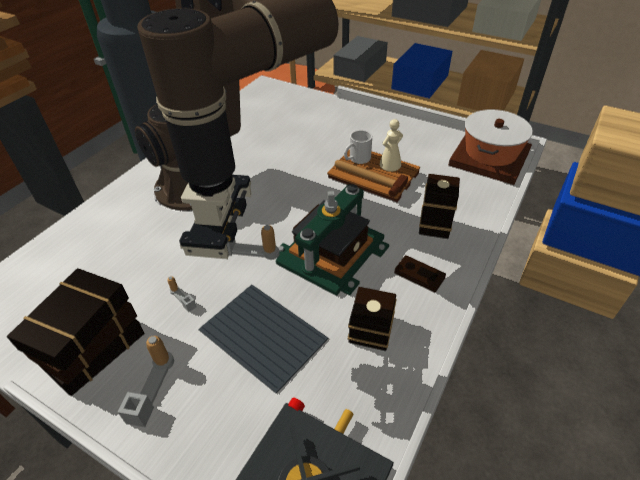

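```bash
python3 -m handwheel '[[0,0,0.03,0,0,0.003],[0,0,0.08,0,0,0.003],[0,0,0.13,0,0,0.003],[0,0,0.18,0,0,0.003],[0,0,0.22,0,0,0.003],[0,0,0.245,0,0,0.003],[0,0,0.258,0,0,0.003],[0,0,0.263,0,0,0.003]]'
python3 - <<'E'
from h import *
go([.4815,-.363,.0295],-158)
W=ctrl.snapshot('wrist');cv2.imwrite('pics/w16.png',W['img'])
S=ctrl.snapshot('scene');crop(S['img'],190,240,150,112,5,'pics/s16.png')
E
```

```text
clock: 32.0
tool_pos: [0.4808, -0.363, 0.0427]
orientation: [180.0, -0.0, -158.1]
force: [0.3, 0.2, -3.4]
opening: 0.0316
pos [ 0.4808 -0.363   0.0427] rpy [ 1.800e+02 -2.000e-02 -1.581e+02] F [ 0.3   0.24 -3.37] M [-0.12  0.12  0.02] t 32.0 open 0.0316
shift [-0.0006 -0.0002  0.0132] turn [ 0.     -0.0003 -0.0018]
```

View pics/s16.png

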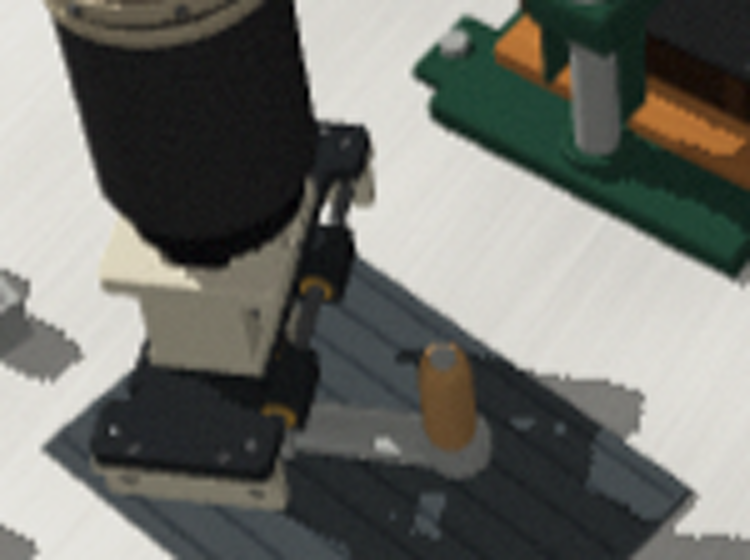

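```bash
python3 -m handwheel '[[0,0,0.002,0,0,0],[0,0,0.004,0,0,0],[0,0,0.006,0,0,0],[0,0,0.008,0,0,0],[0,0,0.0095,0,0,0]]'
python3 -m handwheel '[[0,0,0.001,0,0,0],[0,0,0.002,0,0,0]]'
python3 -m handwheel '[[0,0,0.001,0,0,0],[0,0,0.0015,0,0,0]]'
```

```text
clock: 32.72
tool_pos: [0.4806, -0.363, 0.0333]
orientation: [180.0, -0.0, -158.2]
force: [-0.8, 0.2, -3.6]
opening: 0.032
clock: 32.98
tool_pos: [0.4807, -0.363, 0.0314]
orientation: [-180.0, 0.0, -158.2]
force: [-0.2, 0.3, -4.1]
opening: 0.0321
clock: 33.22
tool_pos: [0.4806, -0.3631, 0.03]
orientation: [180.0, -0.0, -158.2]
force: [-1.1, -0.4, -2.0]
opening: 0.0316
```

Force is beginning to come off, so the crank is touching the mat. I'll lower a hair more.

```bash
python3 -m handwheel '[[0,0,0.0005,0,0,0],[0,0,0.001,0,0,0],[0,0,0.001,0,0,0]]'
python3 - <<'E'
from h import *
go([.4815,-.363,.0295],-158)
E
python3 -m handwheel '[[0,0,0.0005,0,0,0],[0,0,0.0005,0,0,0]]'
```

```text
clock: 33.6
tool_pos: [0.4806, -0.3633, 0.0294]
orientation: [-180.0, 0.0, -158.2]
force: [-3.5, -0.8, 1.9]
opening: 0.0319
pos [ 0.4806 -0.3633  0.0294] rpy [-1.7998e+02  1.0000e-02 -1.5816e+02] F [-3.51 -0.79  1.87] M [-0.17  0.74  0.03] t 33.6 open 0.0319
shift [-0.0009 -0.0001 -0.0001] turn [-0.0004  0.0002 -0.0028]
clock: 33.85
tool_pos: [0.4807, -0.3634, 0.0291]
orientation: [-180.0, 0.0, -158.2]
force: [-3.5, -0.9, 6.2]
opening: 0.0316
```

```bash
python3 -m handwheel '[[0,0,-0.0006,0,0,0],[0,0,-0.0006,0,0,0]]'
python3 -m handwheel '[[0,0,0,0,0,0],[0,0,0,0,0,0],[0,0,0,0,0,0],[0,0,0,0,0,0],[0,0,0,0,0,0],[0,0,0,0,0,0]]' -1
python3 -m handwheel '[[0,0,-0.02,0,0,0],[0,0,-0.06,0,0,0],[0,0,-0.11,0,0,0],[0,0,-0.16,0,0,0],[0,0,-0.2,0,0,0],[0,0,-0.22,0,0,0],[0,0,-0.22,0,0,0]]'
python3 - <<'E'
from h import *
go([.4815,-.363,.0295],-158)
W=ctrl.snapshot('wrist');cv2.imwrite('pics/w17.png',W['img'])
S=ctrl.snapshot('scene');cv2.imwrite('pics/s17.png',S['img'])
E
```

```text
clock: 34.1
tool_pos: [0.4808, -0.3632, 0.0291]
orientation: [-180.0, 0.0, -158.2]
force: [-2.0, -1.8, 0.8]
opening: 0.0317
clock: 34.85
tool_pos: [0.4807, -0.363, 0.0291]
orientation: [-180.0, 0.0, -158.2]
force: [0.1, -0.5, 0.4]
opening: 0.085
clock: 35.72
tool_pos: [0.4813, -0.3633, 0.251]
orientation: [-179.9, 0.2, -158.2]
force: [-0.9, -0.0, 0.2]
opening: 0.0874
pos [ 0.4813 -0.3633  0.251 ] rpy [-1.7985e+02  1.6000e-01 -1.5815e+02] F [-0.93 -0.01  0.18] M [0.03 0.02 0.03] t 35.73 open 0.0874
shift [0.0003 0.0008 0.2215] turn [-0.0026  0.0027 -0.0027]
```

View pics/w17.png

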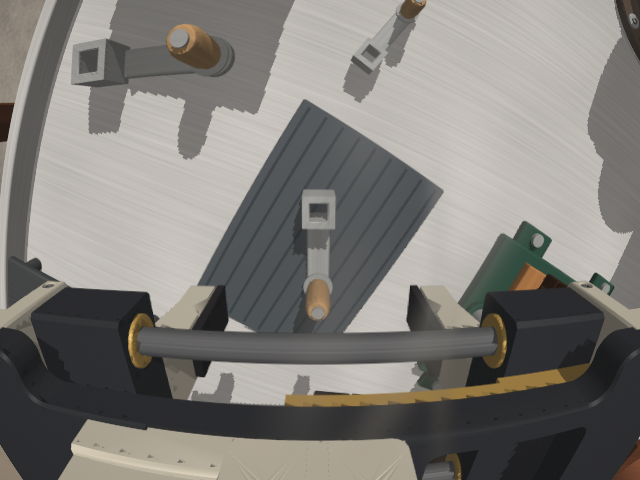

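View pics/s17.png

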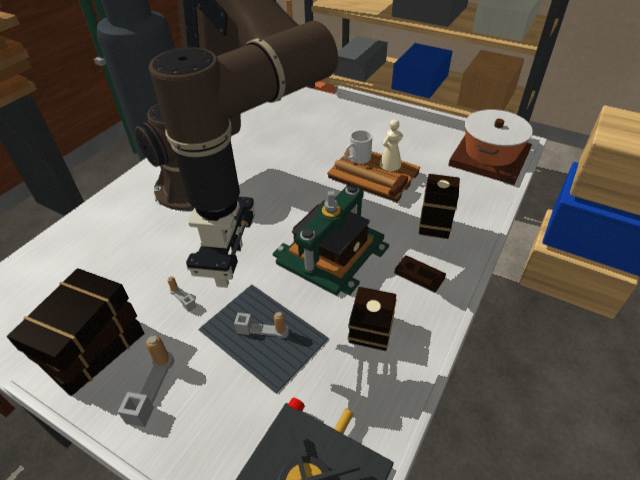

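The crank lies flat on the mat, with its hub at (318,205) in the wrist view, and everything else is where it was. I'll do one last check of the platen and mould before handing in.

Run:
```python
from h import *
a=cv2.imread('pics/s17.png');b=cv2.imread('pics/scene0.png')
k=lambda i:cv2.resize(i[180:300,265:395],None,fx=3,fy=3,interpolation=2)
cv2.imwrite('pics/cmp.png',np.hstack([k(b),k(a)]))
```

```text
(no output)
```

View pics/cmp.png

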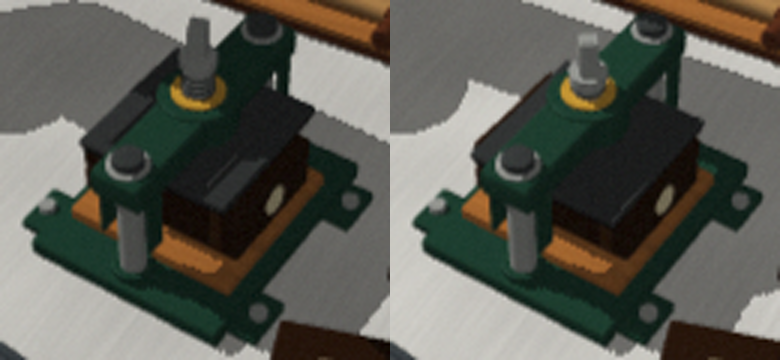

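The platen now sits on the mould, and the screw has sunk.

```bash
python3 -c "
from plant import ctrl
print(ctrl.close_job(), ctrl.get_obs()['clock'])"
```

```text
the job is handed in; nothing more can be done
the job is handed in; nothing more can be done
```

The mould is clamped and the crank is back on the grey mat. I handed the job in at about 36 s of the 72 s; the hand-in gives no verdict.

- **Fit:** I gripped the crank by its hub and lowered it onto the screw with no noticeable resistance until it touched the shoulder.
- **Winding:** I wound it clockwise by the handle for about 4.5 rad. The force at the handle was about 6 N while turning freely, and the mould took up from about 4.1 rad. I stopped at about 11.9 N, roughly 6 N added, which is inside the 5 to 8 N target.
- **Return:** I eased the load back within the crank's slack, gripped the hub again and lifted it straight off. I lowered it until I felt the mat, released it and moved clear.

**Last checks:**
- The last pictures show the crank flat on the mat, the platen down on the mould, and the other items where they were.
- The gripper was open and reading no load.

**Checks that disagreed:**
- The first scene and top camera estimates differed by 5 to 17 mm, so I used the wrist camera instead.
- While winding, there were side loads of up to about 10 N outward and 15 N upward on the gripper. These came from my arc being slightly off-centre and pressing down a little.
- The added force is therefore good to about 1 N. The turn past first contact, about 0.4 rad, gives 6 to 7 N and agrees with it.

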